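# Drive the spring sleeves into the boot-cupboard turn buttons

### The job

Lay each cherry wood turn button lengthwise in a nest of the jig, sleeve up, slide the jaw up until it holds them all against the fence, and with it closed knock every steel sleeve down flush with the wood using the mallet, never pressing on a sleeve with the gripper. Then slide the jaw fully back, lay the turn buttons flat in the felt-lined tray, sleeves up, and stand the mallet on its head in the middle of its round rubber pad. Leave the tape dispenser, marble jar, peg doll and palette where they are.

Things in the scene. Friction and masses are not known exactly. Their poses are not given: they have to be found in the camera images.
- jig: Fixed bench jig. Aluminium base plate 20 mm thick, x -100 to +100, y -185 to +135 mm. Origin at its underside, z up, x from the jaw (near side) to the dark steel fence (far side; inner face x = +80, top z = 44 mm). Three nests run along x at y = -90, 0, +90 mm, 48 mm wide, floor at z = 20 mm, between plywood ribs 8 mm high (x -14 to +79 mm).
- jaw_grip (a point): Pinch point of the orange grip on the right end (jig y = -155 mm) of the blue sliding jaw, 63 mm above the worktop, mid grip in x and y. The grip is 22 mm along jig x, 44 along y, from 42 to 72 mm above the worktop; pinch from above across the 22 mm. At jaw = 0 it is at jig x = -74 mm. The jaw is a beam across all nests, 28 mm along x, top 42 mm above the worktop.
- jaw (a joint): How far the jaw has slid along jig +x to the fence, m: 0 fully back (open, its face 140 mm from the fence, at jig x = -60 mm); 0.040 its face is 100 mm from the fence and just holds 100 mm turn buttons; 0.046 end of travel. Takes about 4 N to slide and stays where it is left. It may start part way along.
- nest_right (a point): Middle of the floor of the right nest for a turn button that lies against the fence: jig x = 30, y = -90, z = 20 mm. Axes as the jig's.
- nest_mid (a point): Middle of the floor of the mid nest for a turn button that lies against the fence: jig x = 30, y = 0, z = 20 mm. Axes as the jig's.
- nest_left (a point): Middle of the floor of the left nest for a turn button that lies against the fence: jig x = 30, y = 90, z = 20 mm. Axes as the jig's.
- mallet: Mallet, 350 g, standing on its head: round head (white faces, black band) 54 mm across, 72 mm tall; flat-sided light wood handle 22 mm wide, 28 mm tall, running level along the mallet's -x to 152 mm from the head's axis, 36 mm above the lower face. Origin at the centre of the head's lower (striking) face, z up. Centre of mass about 14 mm from the head's axis.
- mallet_grip (a point): Point to grip on the mallet handle: 58 mm from the head's axis, 36 mm above the striking face, on the handle's centre line. Axes as the mallet's: the handle runs along x, its 22 mm width is along y.
- pad: Round black rubber mallet pad, 84 mm across and 6 mm thick, fixed. Origin at the centre of its underside.
- tray: Felt-lined wooden tray, fixed, 230 mm along its x, 160 mm along its y. Origin at its underside; inner floor at z = 6 mm, 218 by 148 mm; its low rim's top is at z = 14 mm.
- dispenser: Red plastic tape dispenser, 150 mm long, 90 mm tall; a bystander. Origin at its underside.
- jar: Cobalt glass marble jar with a metal screw-top lid, 84 mm across, 108 mm tall; a bystander. Origin at its underside.
- doll: Cherry wood peg doll blank, 44 mm across, 90 mm tall, standing; a bystander. Origin at its underside.
- palette: White ceramic paint palette, 130 mm across, 10 mm thick, with six paint patches; a bystander. Origin at its underside.
- buttonA: Cherry wood turn button A (a swivelling cupboard catch), absent in some runs: a bar with round ends, 100 mm along its x, 40 mm along y, 26 mm thick, 110 g. Origin at the centre of its underside, z up. A steel spring sleeve stands in a hole at its middle.
- sleeveA: Slotted steel spring sleeve in turn button A, 16 mm across. Origin at the centre of its top, z up: 36 to 40 mm above the button's underside at the start, 26 mm when flush with the wood; it can go no deeper. It slides down under about 8 N and stays where it is driven.
- buttonB: Cherry wood turn button B (a swivelling cupboard catch), absent in some runs: a bar with round ends, 100 mm along its x, 40 mm along y, 26 mm thick, 110 g. Origin at the centre of its underside, z up. A steel spring sleeve stands in a hole at its middle.
- sleeveB: Slotted steel spring sleeve in turn button B, 16 mm across. Origin at the centre of its top, z up: 36 to 40 mm above the button's underside at the start, 26 mm when flush with the wood; it can go no deeper. It slides down under about 8 N and stays where it is driven.
- buttonC: Cherry wood turn button C (a swivelling cupboard catch), absent in some runs: a bar with round ends, 100 mm along its x, 40 mm along y, 26 mm thick, 110 g. Origin at the centre of its underside, z up. A steel spring sleeve stands in a hole at its middle.
- sleeveC: Slotted steel spring sleeve in turn button C, 16 mm across. Origin at the centre of its top, z up: 36 to 40 mm above the button's underside at the start, 26 mm when flush with the wood; it can go no deeper. It slides down under about 8 N and stays where it is driven.
Not all that is in view belongs to the job. What is shaped like the buttonB but pink or purple is not meant.

How it is judged:
On the way, in this order (a step that is already met when the one before it is completed fails the run):
1. every turn button lies in the jig against the fence, and the jaw is closed on them (value of joint jaw above 0.036 m and x of buttonA in the frame of jig between 0.025 and 0.035 m and y of buttonA in the frame of jig between -0.125 and 0.125 m and z of buttonA in the frame of jig between 0.016 and 0.024 m and angle between the x axis of each of buttonA, buttonB, buttonC and the x axis of jig, either way round below 0.15 rad and x of buttonB in the frame of jig between 0.025 and 0.035 m and y of buttonB in the frame of jig between -0.125 and 0.125 m and z of buttonB in the frame of jig between 0.016 and 0.024 m and x of buttonC in the frame of jig between 0.025 and 0.035 m and y of buttonC in the frame of jig between -0.125 and 0.125 m and z of buttonC in the frame of jig between 0.016 and 0.024 m), for 0.2 s.
2. every sleeve is flush, with the turn buttons still held in the jig by the closed jaw (all of step 1 and z of sleeveA in the frame of buttonA below 0.0285 m and z of sleeveB in the frame of buttonB below 0.0285 m and z of sleeveC in the frame of buttonC below 0.0285 m), for 0.2 s.
At the end, for the whole second after the job is handed in: All turn buttons lie flat, sleeve up, on the floor of the tray with their sleeves flush within 2.5 mm; the jaw is within 6 mm of fully back; the mallet stands upright on its head on the pad, its axis within 25 mm of the pad's centre; everything is released and at rest (value of joint jaw below 0.006 m and horizontal distance between mallet and pad below 0.025 m and angle between each of mallet, buttonA, buttonB, buttonC's own z axis and vertical below 0.1 rad and z of mallet in the frame of pad between 0.002 and 0.01 m and linear speed of each of mallet, buttonA, buttonB, buttonC below 0.02 m/s and x of buttonA in the frame of tray between -0.1 and 0.1 m and y of buttonA in the frame of tray between -0.07 and 0.07 m and z of buttonA in the frame of tray between 0.002 and 0.01 m and z of sleeveA in the frame of buttonA below 0.0285 m and x of buttonB in the frame of tray between -0.1 and 0.1 m and y of buttonB in the frame of tray between -0.07 and 0.07 m and z of buttonB in the frame of tray between 0.002 and 0.01 m and z of sleeveB in the frame of buttonB below 0.0285 m and x of buttonC in the frame of tray between -0.1 and 0.1 m and y of buttonC in the frame of tray between -0.07 and 0.07 m and z of buttonC in the frame of tray between 0.002 and 0.01 m and z of sleeveC in the frame of buttonC below 0.0285 m); the robot touches nothing.
It fails at once if the gripper or arm presses on a sleeve (contact force between any of the fingers, the arm and sleeveA above 4 N or contact force between any of the fingers, the arm and sleeveB above 4 N or contact force between any of the fingers, the arm and sleeveC above 4 N).
It fails at once if the tape dispenser, marble jar, peg doll or palette is moved more than 30 mm (distance of any of dispenser, jar, doll, palette from where it was at the start of the episode above 0.03 m).
Of buttonA, buttonB, buttonC only 2 to 3 are there at a start; the rules pass over those that are not, and their reading is None.
At some moment in a run one of buttonA, buttonB, buttonC may be knocked a few centimetres aside while the robot is not near it.
It also fails if it takes over 210 s, if anything falls off the work surface, if the arm or the gripper's body presses on something with over 40 N, if the wrist force passes 120 N, or if a joint passes its speed limit or range.

### The arm

A 6-joint arm with a two-finger parallel gripper is mounted at the origin on the work surface. World frame = base frame: x ahead of the robot, y to its left, z up, the work surface at z = 0. Lengths are in m, angles in rad, forces in N, time in s.
With the tool pointing down it reaches from about 0.35 to 1 m from the base axis. Payload 7.1 kg.
Tool frame: the origin (TCP) lies midway between the tips of the shut fingers; the grasp point (between the pads) lies 19 mm behind it (hold_point_z is the distance from the TCP to the grasp point, in m); z points along the fingers, y is the direction in which the jaws open and shut (so a half turn about z gives the same grasp; the last joint's range is limited). The gripper opens to 85 mm and grips with 20 to 120 N. Pads are 22 mm wide; open, the fingers measure 114 mm over their backs; the gripper's body (76 mm by 85 mm) begins 54 mm behind the grasp point. The pads swing forward as they close: fully open they stand 13 mm farther back than shut.
Start: joints at [1.165, 0.423, 1.63, -0, 1.089, -0.019], TCP at [0.236, 0.579, 0.193] pointing down, gripper open.
Joint ranges: [-3, 3], [-0.9, 2.11], [0.09, 2.58], [-1.31, 4.45], [0.11, 2.69], [-2.54, 2.54]. Speed limits (rad/s): [2.39, 2.39, 3.01, 3.14, 3.14, 3.14].

### API

Orientations are given as a unit quaternion [x, y, z, w].
In Python, from rig import * gives the robot as it stands.
- The arm moves only by the shell command python3 -m inch 'ROWS' [FORCE]. ROWS is JSON, a list that holds one entry, the list of rows, each a list of 7 numbers: the closure, from 0 (fully open) to 1 (shut), then the shift along the tool's x, y, z in units of 800 mm (1.0 is 800 mm), then the turn, a rotation vector about the tool's x, y, z in units of pi/4 rad (1.0 is pi/4 rad). A call has 1 to 5 rows; each row is the pose to reach, as a shift and turn from the pose commanded when the call began, along the tool's axes at that moment; what a row does not reach only later rows make up. A row lasts 1/12 s, in which the tool goes at most 41.7 mm and 7.16 degrees, less where a joint would pass 70% of its speed; a pose out of reach is approached as far as the arm can. A call with a number of a shift or a turn outside -1 to 1 is refused whole. A call with a gripper value outside its range is refused whole. The fingers move at their own pace and stop on an object; FORCE is the grip in N (left out, the last holds). Time passes only in rows, so rows that repeat a pose let the fingers close. It gives the time, the measured TCP pose, the force and the opening at its end, in the units of the state.
- read_state(): the state, without advancing time (a new reading comes with each control period).
- capture(name): name is "side" or "top"; returns a dict with "img" (420x560x3 uint8, red, green, blue), "range_z" (420x560 float32, m along the optical axis (not along the pixel's ray), 0 where there is no reading), "fx", "fy", "cx", "cy" (pixels), "rvec" (rotation vector, rad) and "tvec" (3), from world to camera coordinates, as OpenCV has them. Camera axes: x right, y down, z forward; pixel columns grow to the right and rows downward; lengths in m; the calibration is good to about 2 mm. A picture is of the moment at which its call begins.
- hand_in(): hands the job in, once; it reports no verdict.
The state is a dict: "clock": time; "joints": joint angles; "qd": joint speeds; "effort": joint torques, N m; "ee_pos": TCP position; "ee_rot": TCP orientation; "contact_force": force on the tool from outside, world axes, zero at the start; "torque": the same for the moment, N m; "opening": finger opening in m.
Only numpy, scipy, OpenCV 4.12 (cv2) and the standard library are available. Lean on these libraries where they do the work, as an engineer would, in place of code of your own. Each camera call takes 0.05 s, during which the arm holds its last target.

## Working session

There is one attempt and no reset: what is moved stays moved. The work goes in short steps, Python scripts to look and compute and a shell command to move; the robot and the scene stay as the last step left them, time stands still between calls to the robot, and variables do not carry over. Pictures are saved under pics/ and viewed, and the job is handed in when it is done.

```bash
ls; mkdir -p pics; python3 - <<'E'
from rig import *
import cv2
s=read_state(); print({k:(v if not hasattr(v,'round') else v) for k,v in s.items()})
for n in("top","side"):
    c=capture(n); cv2.imwrite(f"pics/{n}0.png",c["img"][:,:,::-1]); print(n,c["fx"],c["cx"],c["cy"],c["rvec"],c["tvec"])
E
```

```text
pics
{'clock': 0.0, 'joints': array([ 1.16498147e+00,  4.23847126e-01,  1.63071194e+00, -4.15214188e-06,
        1.08860331e+00, -1.90118882e-02]), 'qd': array([ 5.22038211e-04, -9.28486563e-04, -1.25972586e-03,  5.19885753e-04,
        1.43367088e-03, -9.73320910e-05]), 'effort': array([ 1.55172896e-03, -5.57389855e+01, -2.81743598e+01,  6.04363458e-05,
        7.32370449e-03, -1.42769977e-06]), 'ee_pos': array([0.23550734, 0.57826034, 0.1920332 ]), 'ee_rot': array([ 1.92197061e-01,  9.81356038e-01, -7.67609380e-04, -1.63666952e-04]), 'contact_force': array([0.02599138, 0.72559726, 0.77390717]), 'torque': array([ 0.03948773, -0.03331708,  0.00197282]), 'opening': 0.08510513412147551}
top 473.4404234539247 274.64885678493846 211.86593768589472 [ 2.1754585  -2.21752463  0.06869785] [0.01196994 0.48957663 1.12657407]
side 457.89989388454944 282.89986246449547 219.89479117812624 [ 2.23589252 -0.83010079  0.34115684] [-0.36513876  0.28556057  1.02063043]
```

View pics/top0.png

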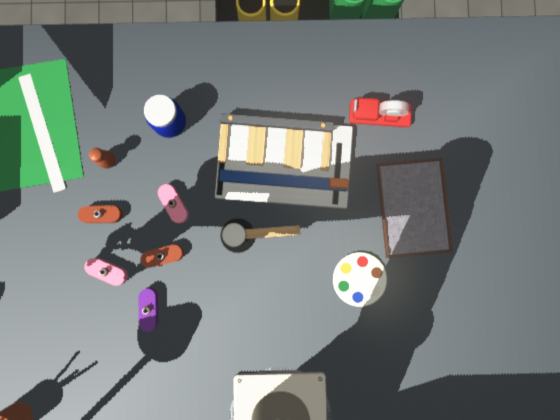

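View pics/side0.png

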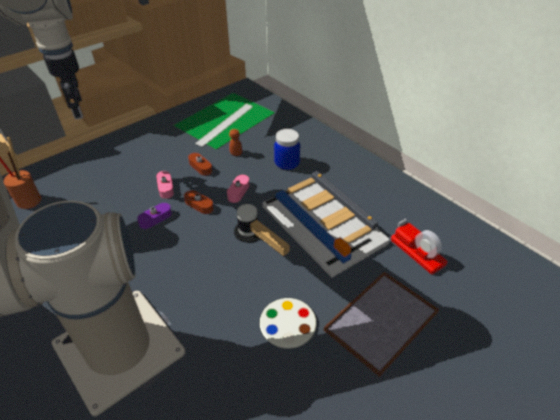

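```bash
cat > h.py <<'E'
from rig import *
import cv2, numpy as np
from scipy.spatial.transform import Rotation as R
def proj(c,P):
    K=np.array([[c["fx"],0,c["cx"]],[0,c["fy"],c["cy"]],[0,0,1]])
    return cv2.projectPoints(np.array(P,float).reshape(-1,3),np.array(c["rvec"],float),np.array(c["tvec"],float),K,None)[0].reshape(-1,2)
def ray(c,u,v,z):
    Rm=cv2.Rodrigues(np.array(c["rvec"],float))[0]; t=np.array(c["tvec"],float)
    o=-Rm.T@t; d=Rm.T@np.array([(u-c["cx"])/c["fx"],(v-c["cy"])/c["fy"],1.])
    return o+d*(z-o[2])/d[2]
def cloud(c):
    Rm=cv2.Rodrigues(np.array(c["rvec"],float))[0]; t=np.array(c["tvec"],float)
    z=c["range_z"].astype(float); v,u=np.mgrid[:z.shape[0],:z.shape[1]]
    P=np.dstack([(u-c["cx"])/c["fx"]*z,(v-c["cy"])/c["fy"]*z,z])
    W=(P-t)@Rm; W[z==0]=np.nan
    return W
def crop(c,x0,y0,x1,y1,k,name):
    cv2.imwrite(name,cv2.resize(c["img"][y0:y1,x0:x1,::-1],None,fx=k,fy=k,interpolation=cv2.INTER_CUBIC))
E
python3 - <<'E'
from h import *
c=capture("top")
print(proj(c,[[0,0,0],[.236,.579,.193],[.5,0,0],[.5,.3,0]]))
Rm=cv2.Rodrigues(c["rvec"])[0];print(-Rm.T@c["tvec"])
W=cloud(c)
for u,v in[(235,235),(275,232),(99,214),(161,256),(255,140),(240,195),(415,200),(235,140),(252,236),(280,180),(30,310)]:
    print(u,v,W[v,u].round(3))
crop(c,80,170,320,330,3.3,"pics/c1.png")
crop(c,205,100,455,270,3.2,"pics/c2.png")
E
```

```text
[[279.67919729 417.60950509]
 [-11.75049643 339.54669179]
 [275.59465293 207.94506396]
 [152.3379081  210.27262292]]
[0.42645709 0.01112134 1.15195849]
235 235 [0.435 0.094 0.079]
275 232 [0.441 0.003 0.055]
99 214 [0.491 0.414 0.043]
161 256 [0.39  0.271 0.037]
255 140 [0.662 0.046 0.031]
240 195 [nan nan nan]
415 200 [ 0.513 -0.339  0.006]
235 140 [0.665 0.095 0.021]
252 236 [0.432 0.056 0.058]
280 180 [ 0.563 -0.011  0.041]
30 310 [ 0.266  0.595 -0.001]
```

View pics/c1.png

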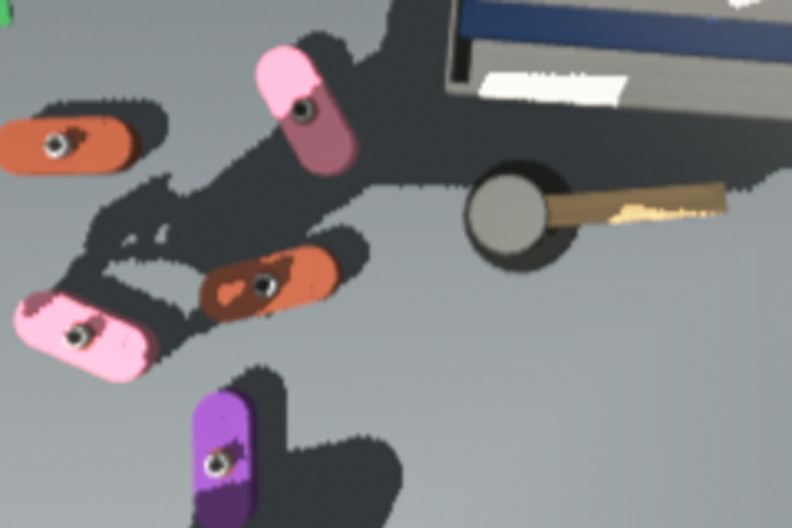

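View pics/c2.png

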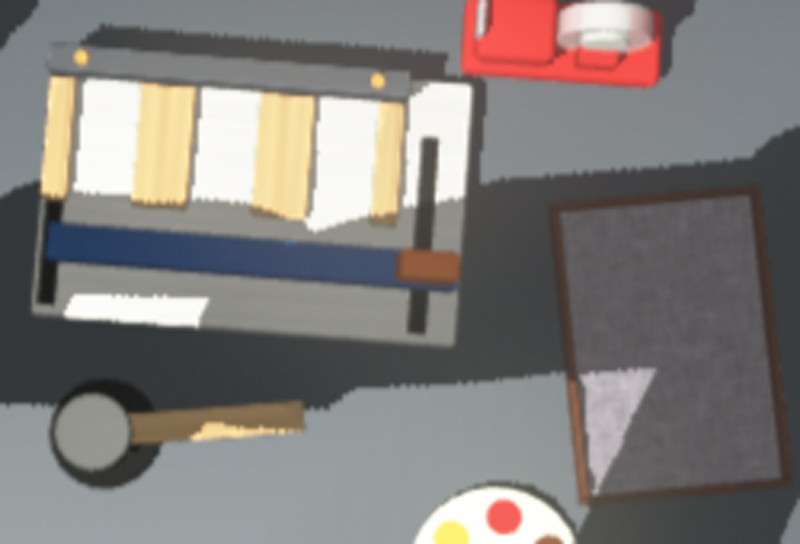

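```bash
cat > meas.py <<'E'
from h import *
def buttons(c,W=None,z=0.026,roi=None):
    hsv=cv2.cvtColor(c["img"],cv2.COLOR_RGB2HSV); m=((hsv[...,0]<13)|(hsv[...,0]>176))&(hsv[...,1]>120)&(hsv[...,2]>40)
    m=m.astype(np.uint8); m=cv2.morphologyEx(m,cv2.MORPH_CLOSE,np.ones((7,7)))
    out=[]
    for k in cv2.findContours(m,cv2.RETR_EXTERNAL,cv2.CHAIN_APPROX_NONE)[0]:
        if cv2.contourArea(k)<250: continue
        P=np.array([ray(c,u,v,z)[:2] for u,v in k[:,0,:]])
        r=cv2.minAreaRect((P*1000).astype(np.float32))
        b=cv2.boxPoints(r); e=[b[1]-b[0],b[2]-b[1]]; e=max(e,key=np.linalg.norm)
        print("pix",k[:,0,:].mean(0).round(),"ctr mm",np.round(r[0],1),"size",np.round(r[1],1),"long axis deg",round(np.degrees(np.arctan2(e[1],e[0])),1))
E
python3 - <<'E'
from meas import *
c=capture("top"); W=cloud(c)
buttons(c)
# sleeves via depth near
m=np.zeros(W.shape[:2],bool); m[105:215,205:365]=1
z=W[...,2]
pl=(m&(z>0.014)&(z<0.026)).astype(np.uint8)
r=cv2.minAreaRect((W[...,:2][pl>0]*1000).astype(np.float32)); print("plate",r)
for lo,hi,n in[(0.036,0.05,"jaw/fence")]:
    q=m&(z>lo)&(z<hi); print(n,q.sum())
print(np.nanmedian(z[m&(z>.035)]))
hsv=cv2.cvtColor(c["img"],cv2.COLOR_RGB2HSV)
def fit(mask,zp,name):
    k=max(cv2.findContours(mask.astype(np.uint8),cv2.RETR_EXTERNAL,cv2.CHAIN_APPROX_NONE)[0],key=cv2.contourArea)
    P=np.array([ray(c,u,v,zp)[:2] for u,v in k[:,0]]);r=cv2.minAreaRect((P*1000).astype(np.float32)); print(name,k[:,0].mean(0),np.round(r[0],1),np.round(r[1],1),round(r[2],2))
print(hsv[182,280],hsv[184,338],hsv[235,235],hsv[240,250],hsv[200,300],hsv[160,388])
fit(m&(hsv[...,0]>100)&(hsv[...,0]<125)&(hsv[...,1]>150),.042,"jaw")
fit(m&(hsv[...,0]<15)&(hsv[...,1]>140),.072,"grip")
E
```

```text
pix [ 16. 413.] ctr mm [ 37.9 611.2] size [74.5 36.3] long axis deg 88.8
pix [162. 255.] ctr mm [390.7 272.6] size [ 39.3 100.5] long axis deg -75.2
pix [100. 214.] ctr mm [492.5 417.8] size [ 40.1 104.5] long axis deg -87.2
pix [102. 157.] ctr mm [627.6 414. ] size [63.6 38.4] long axis deg 62.4
pix [381. 114.] ctr mm [ 726.6 -256.7] size [149.7  65.2] long axis deg 85.1
plate ((635.4923095703125, -37.00323486328125), (347.23480224609375, 250.99880981445312), 84.47260284423828)
jaw/fence 2400
0.04190509603373933
[110 109 103] [ 11 145 146] [ 38  14 151] [38 20 52] [ 23  14 145] [165   7  69]
jaw [226.04444444 176.28888889] [571.5 117.1] [36.8 20. ] 43.89
grip [356.62162162 113.2972973 ] [ 709.8 -190.7] [34.7 42.3] 88.29
```

```bash
python3 - <<'E'
from meas import *
c=capture("top"); W=cloud(c); z=W[...,2]
hsv=cv2.cvtColor(c["img"],cv2.COLOR_RGB2HSV)
m=np.zeros(z.shape,bool); m[105:212,205:360]=1
def rect(mask,n):
    mask=cv2.morphologyEx(mask.astype(np.uint8),cv2.MORPH_OPEN,np.ones((2,2)))
    nn,lab,st,_=cv2.connectedComponentsWithStats(mask)
    for i in range(1,nn):
        if st[i,4]<80: continue
        P=(W[...,:2][lab==i]*1000).astype(np.float32); r=cv2.minAreaRect(P)
        b=cv2.boxPoints(r); e=max([b[1]-b[0],b[2]-b[1]],key=np.linalg.norm)
        print(n,st[i],np.round(r[0],1),np.round(r[1],1),"ang",round(np.degrees(np.arctan2(e[1],e[0])),2),"z",np.nanmedian(z[lab==i]).round(4))
rect(m&(z>.036)&(z<.0475),"42ish")
rect(m&(z>.06)&(z<.08),"grip")
rect(m&(z>.0245)&(z<.032),"ribs")
rect(m&(z>.015)&(z<.0235),"plate")
M=np.zeros(z.shape,bool); M[195:285,70:190]=1
rect(M&(z>.02)&(z<.034)&((hsv[...,0]<13)|(hsv[...,0]>176)),"btn")
rect(M&(z>.033)&(z<.05),"slv")
M=np.zeros(z.shape,bool); M[215:256,215:305]=1
rect(M&(z>.065)&(z<.09),"head"); rect(M&(z>.045)&(z<.064),"handle"); rect(M&(z>.002)&(z<.012),"pad")
crop(c,210,210,310,260,8,"pics/c3.png")
M=np.zeros(z.shape,bool); M[150:265,370:460]=1
rect(M&(z>.0095)&(z<.02),"rim");rect(M&(z>.003)&(z<.0095),"floor")
E
```

```text
42ish [221 114 113  18 961] [702.   -9.6] [272.1  28.3] ang 86.68 z 0.0423
42ish [ 220  170  112   20 1265] [nan nan] [0. 0.] ang nan z 0.0407
grip [330 178  20  11 188] [ 551.3 -153.5] [24.1 57.3] ang -85.98 z 0.07
ribs [219 124  11  39 248] [657.8 121.7] [18.8 94.6] ang -5.95 z 0.0263
ribs [247 126  20  40 520] [647.5  40.7] [29.6 95.1] ang -19.51 z 0.0265
ribs [284 129  20  40 544] [641.6 -46.7] [41.6 95.8] ang -5.58 z 0.0267
ribs [322 132  10  39 252] [ 633.7 -125.7] [20.6 92.8] ang -6.22 z 0.0264
plate [ 218  125  136   55 3866] [643.4 -28.1] [321.4 137.9] ang 83.83 z 0.0191
plate [ 216  171  133   38 2087] [nan nan] [0. 0.] ang nan z 0.0189
btn [ 79 206  42  18 604] [491.7 423.6] [ 38.7 103.3] ang -88.59 z 0.025
btn [141 245  42  23 608] [387.7 275.1] [ 29.5 102. ] ang -70.48 z 0.0253
head [223 224  24  23 441] [433.4  97.2] [37.6 57.4] ang -38.32 z 0.077
handle [246 226  55  13 515] [440.4   5.4] [ 21.7 129.1] ang -86.66 z 0.0548
pad [222 219  29  13 140] [460.8  96.4] [28.4 69.5] ang -86.34 z 0.0062
pad [225 239  30  15 183] [407.1  86.6] [27.  71.8] ang -77.1 z 0.0047
rim [429 228  25  27 122] [ 411.4 -396.6] [59.1 65.7] ang -85.15 z 0.0117
floor [ 381  162   70   94 4280] [ 482.1 -269.5] [212.1   0. ] ang 5.6 z 0.0058
```

View pics/c3.png

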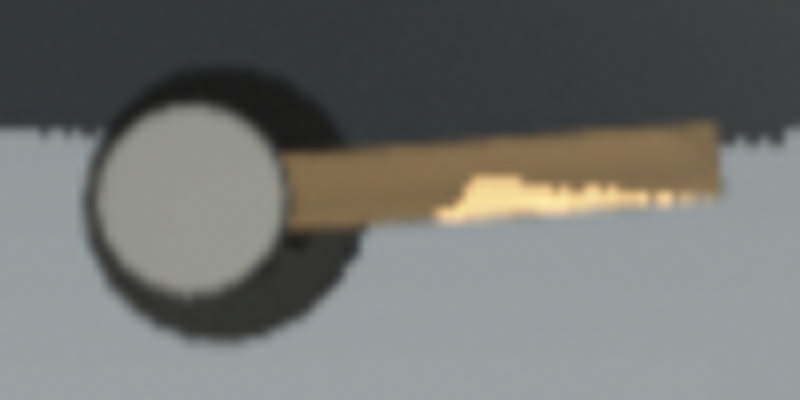

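```bash
python3 - <<'E'
from meas import *
c=capture("top")
crop(c,210,105,360,213,5.33333333,"pics/c4.png")
crop(c,370,150,460,265,5.2,"pics/c5.png")
f=lambda u,v,z:print(ray(c,210+(u+.5)/8-.5,210+(v+.5)/8-.5,z).round(4))
f(191,199,.078);f(224,204,.006);f(284,190,.056);f(720,158,.056)
E
```

```text
[0.4367 0.0974 0.078 ]
[0.4357 0.0932 0.006 ]
[0.439  0.0723 0.056 ]
[ 0.4458 -0.054   0.056 ]
```

View pics/c4.png

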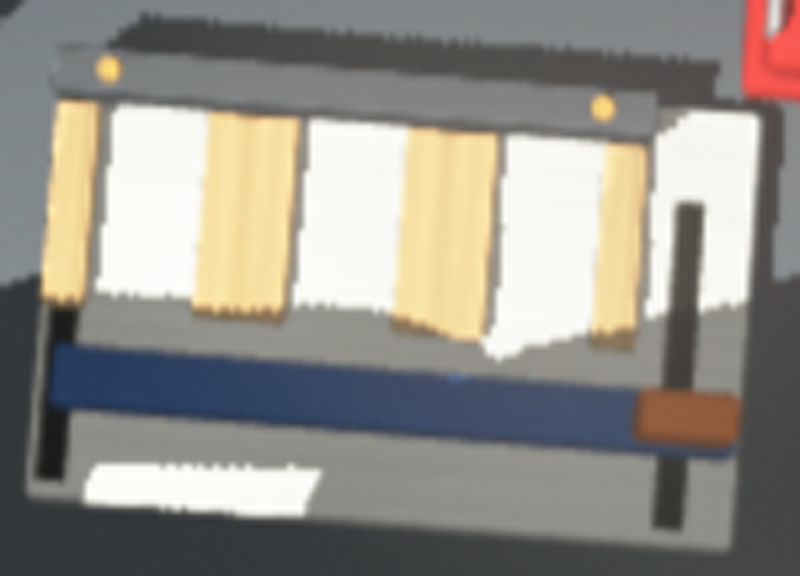

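View pics/c5.png

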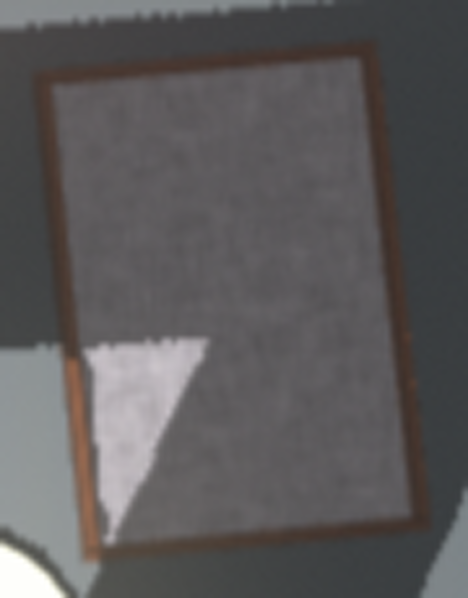

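```bash
python3 - <<'E'
from meas import *
c=capture("top")
k=5.3333333
px=[(27,496,20,-100,135),(733,548,20,-100,-185),(762,113,20,100,-185),(192,312,28,-14,66),(287,318,28,-14,24),(393,328,28,-14,-24),(488,338,28,-14,-66),(80,303,28,-14,114),(590,344,28,-14,-114)]
P=np.array([ray(c,210+(u+.5)/k-.5,105+(v+.5)/k-.5,z/1000)[:2]*1000 for u,v,z,_,_ in px]); J=np.array([p[3:] for p in px],float)
def rigid(J,P):
    a,b=J.mean(0),P.mean(0);H=(J-a).T@(P-b);th=np.arctan2(H[0,1]-H[1,0],H[0,0]+H[1,1])
    Rm=np.array([[np.cos(th),-np.sin(th)],[np.sin(th),np.cos(th)]]);t=b-Rm@a
    print("yaw deg",np.degrees(th).round(2),"t",t.round(1));print((P-(J@Rm.T+t)).round(1).tolist());return Rm,t
Rm,t=rigid(J,P)
for n,q in dict(nr=(30,-90),nm=(30,0),nl=(30,90),g0=(-74,-155)).items(): print(n,(Rm@q+t).round(1))
g=ray(c,210+(688.5)/k-.5,105+(417.5)/k-.5,.072)[:2]*1000; print("grip",g.round(1),"jig",(Rm.T@(g-t)).round(1))
for v,u,z in[(344,58,42),(408,58,42),(390,634,42)]:
    g=ray(c,210+(u+.5)/k-.5,105+(v+.5)/k-.5,z/1000)[:2]*1000; print("jaw",(Rm.T@(g-t)).round(1))
# tray
k=5.2
px=[(36,73,115,80),(376,43,115,-80),(429,526,-115,-80),(86,559,-115,80)]
P=np.array([ray(c,370+(u+.5)/k-.5,150+(v+.5)/k-.5,.014)[:2]*1000 for u,v,_,_ in px]); rigid(np.array([p[2:] for p in px],float),P)
E
```

```text
yaw deg -5.55 t [614.   3.]
[[-1.2, -1.3], [0.3, 0.3], [-1.1, 0.9], [0.5, -0.2], [1.1, -0.9], [0.3, -0.6], [-0.9, -1.2], [0.8, 2.1], [0.2, 0.8]]
nr [635.2 -89.4]
nm [6.439e+02 1.000e-01]
nl [652.6  89.7]
g0 [ 525.4 -144.1]
grip [ 550.5 -145. ] jig [ -48.9 -153.4]
jaw [-34.5 122.8]
jaw [-62.9 120.4]
jaw [ -35.  -132.7]
yaw deg 4.08 t [ 494.9 -334.3]
[[-1.8, -0.3], [-2.0, -0.1], [2.2, 0.5], [1.5, 0.0]]
```

```bash
cat > plan.py <<'E'
import sys
from h import *
# usage: plan.py x y z(mm TCP) phi(deg of tool y, or 'k' keep)
s=read_state(); p=s["ee_pos"]; q=R.from_quat(s["ee_rot"])
x,y,z=[float(a)/1000 for a in sys.argv[1:4]]
ty=q.apply([0,1,0]); cur=np.degrees(np.arctan2(ty[1],ty[0]))
if sys.argv[4]=='k': ph=cur
else:
    ph=float(sys.argv[4]); 
    if len(sys.argv)<6: ph=cur+((ph-cur+90)%180-90)
a=np.radians(ph); Y=np.array([np.cos(a),np.sin(a),0]); Z=np.array([0,0,-1.]); X=np.cross(Y,Z)
T=R.from_matrix(np.column_stack([X,Y,Z]))
d=q.inv().apply(np.array([x,y,z])-p); rv=(q.inv()*T).as_rotvec()
print("clock",round(s["clock"],2),"pos",(p*1000).round(1),"phi",cur.round(1),"->",round(ph,1),"open",round(s["opening"]*1000,1),"F",s["contact_force"].round(1),"j",s["joints"].round(2))
print("shift",(d/.8).round(4).tolist(),"turn",(rv/(np.pi/4)).round(4).tolist(),"mm",np.linalg.norm(d*1000).round(1))
E
python3 - <<'E'
from meas import *
c=capture("top")
for u,v in[(263,286),(56,145)]:print(ray(c,80+(u+.5)/3.3-.5,170+(v+.5)/3.3-.5,.038).round(4))
c=capture("side"); crop(c,120,130,280,250,5,"pics/c6.png")
E
python3 plan.py 391 273 150 14.8
```

```text
[0.3893 0.2746 0.038 ]
[0.4922 0.4212 0.038 ]
clock 0.45 pos [235.7 578.8 192.8] phi 67.8 -> 14.8 open 85.7 F [-0.4  0.6 -0.1] j [ 1.17  0.42  1.63  0.    1.09 -0.02]
shift [-0.324, -0.2808, 0.0535] turn [-0.0002, 0.0, 1.1786] mm 345.6
```

View pics/c6.png

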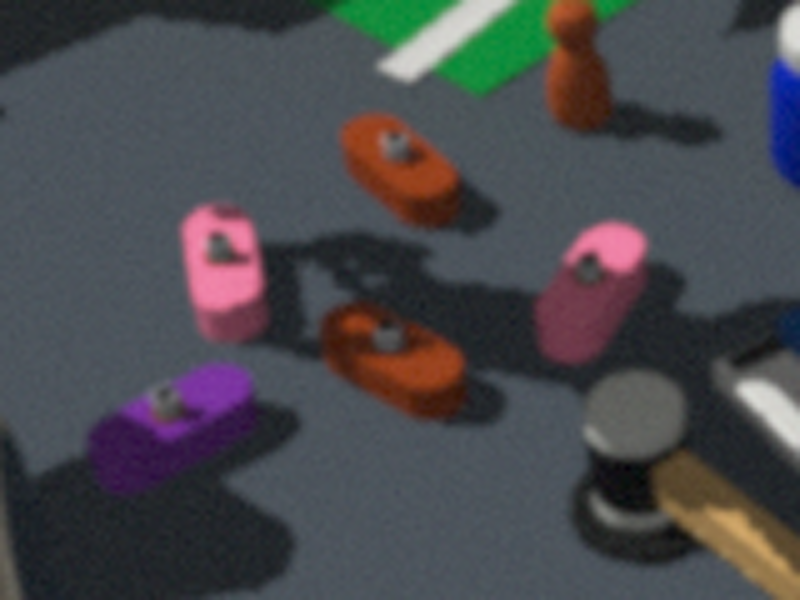

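```bash
python3 plan.py 492 420.5 120 2.8
```

```text
clock 0.45 pos [235.7 578.8 192.8] phi 67.8 -> 2.8 open 85.7 F [-0.4  0.6 -0.1] j [ 1.17  0.42  1.63  0.    1.09 -0.02]
shift [-0.3713, -0.0624, 0.0909] turn [-0.0001, 0.0001, 1.4453] mm 309.9
```

```bash
python3 -m inch '[[[0,-0.371,-0.062,0,0,0,0.8],[0,-0.371,-0.062,0,0,0,0.8],[0,-0.371,-0.062,0,0,0,0.8],[0,-0.371,-0.062,0,0,0,0.8],[0,-0.371,-0.062,0.05,0,0,0.8]]]' 40; python3 plan.py 492 420.5 100 2.8
```

```text
clock: 0.87
ee_pos: [0.4143, 0.4704, 0.1832]
ee_rot: [0.487, 0.873, 0.002, 0.001]
contact_force: [1.7, -0.1, 0.9]
opening: 0.0855
clock 0.87 pos [414.3 470.4 183.2] phi 31.7 -> 2.8 open 85.5 F [ 1.7 -0.1  0.9] j [ 0.83  0.43  1.64 -0.    1.07  0.28]
shift [-0.1043, 0.0494, 0.1041] turn [0.005, -0.0029, 0.6421] mm 124.3
```

```bash
python3 -m inch '[[[0,-0.104,0.049,0.104,0.005,-0.003,0.642],[0,-0.104,0.049,0.104,0.005,-0.003,0.642],[0,-0.104,0.049,0.104,0.005,-0.003,0.642],[0,-0.104,0.049,0.104,0.005,-0.003,0.642],[0,-0.104,0.049,0.104,0.005,-0.003,0.642]]]'; python3 plan.py 492 420.5 5 2.8
python3 - <<'E'
from meas import *
c=capture("top"); crop(c,60,180,200,290,5,"pics/d1.png")
E
```

```text
clock: 1.28
ee_pos: [0.4893, 0.4185, 0.0954]
ee_rot: [0.69, 0.724, -0.004, -0.0]
contact_force: [-0.2, -0.4, -1.1]
opening: 0.0849
clock 1.28 pos [489.3 418.5  95.4] phi 2.7 -> 2.8 open 84.9 F [-0.2 -0.4 -1.1] j [ 0.69  0.57  1.64 -0.    0.94  0.64]
shift [0.003, 0.0041, 0.113] turn [-0.008, 0.0071, -0.002] mm 90.5
```

View pics/d1.png

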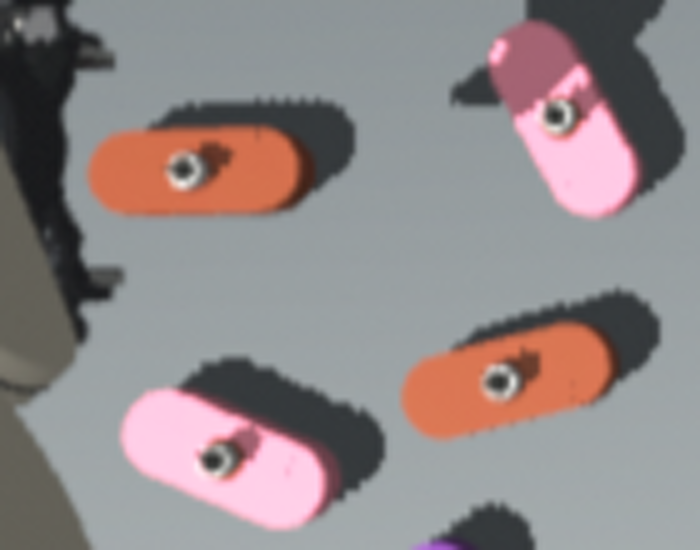

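```bash
python3 - <<'E'
from meas import *
c=capture("top");s=read_state();p=s["ee_pos"];q=R.from_quat(s["ee_rot"])
print(p,proj(c,[p,p+q.apply([0,.05,-.013]),p+q.apply([0,-.05,-.013]),p+q.apply([0,.05,-.05]),[.492,.4205,.026]]))
crop(c,40,160,180,270,5,"pics/d2.png")
c=capture("side");print(proj(c,[p,[.492,.4205,.026]]));crop(c,120,90,300,225,4,"pics/d3.png")
E
```

```text
[0.48911146 0.42087682 0.09791637] [[ 86.83548621 213.59118492]
 [ 83.28251459 190.66719285]
 [ 85.74582127 235.99267614]
 [ 76.31152448 188.87052892]
 [ 98.79330759 213.94759584]]
[[195.00741576 142.8535148 ]
 [198.95255966 161.24281318]]
```

View pics/d2.png

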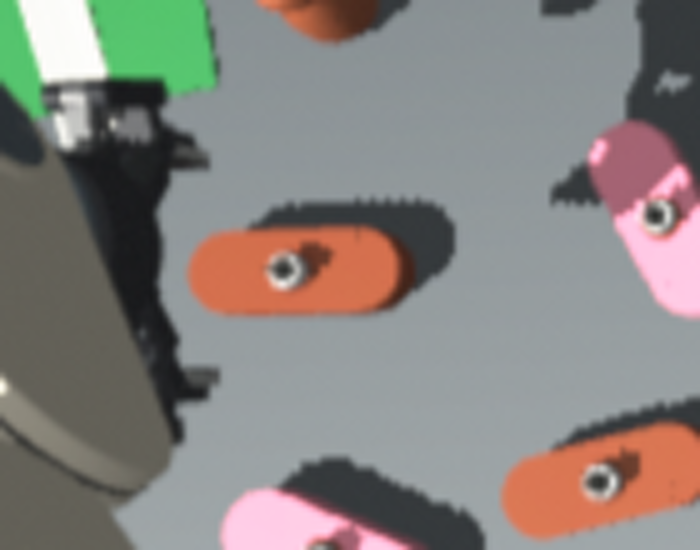

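View pics/d3.png

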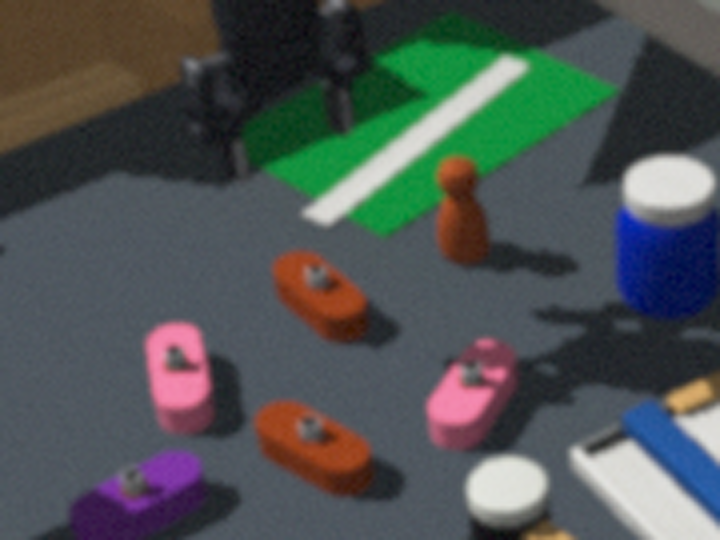

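```bash
python3 - <<'E'
from meas import *
s=read_state();p=s["ee_pos"];q=R.from_quat(s["ee_rot"])
c=capture("side");a=proj(c,[p+q.apply([0,.045,-.013]),p+q.apply([0,-.045,-.013]),p+q.apply([0,.045,-.043]),p+q.apply([0,-.045,-.043])]);print(a, (a-[120,90])*4)
z=c["range_z"]; W=cloud(c)
for u,v in [(179,130),(206,121),(179,126),(207,117),(205,110)]: print(u,v,W[v,u])
E
```

```text
[[206.11647437 133.16904569]
 [182.02542553 145.17147222]
 [204.93630479 124.86943555]
 [180.42794394 136.78808701]] [[344.46589748 172.67618276]
 [248.10170213 220.68588887]
 [339.74521917 139.47774221]
 [241.71177576 187.15234806]]
179 130 [0.44023487 0.41150343 0.17083815]
206 121 [0.53462774 0.41556639 0.15913789]
179 126 [0.44269722 0.41171872 0.18323773]
207 117 [0.54219224 0.41957383 0.16796265]
205 110 [0.53587036 0.4145898  0.19684374]
```

```bash
python3 - <<'E'
from meas import *
c=capture("top");W=cloud(c)
for v in (190,191,192,235,236,237):
    print(v,[W[v,u].round(3).tolist() for u in (74,76,78,80,82)])
print(read_state()["clock"])
c=capture("side");W=cloud(c)
m=(W[...,2]>.06)&(W[...,0]>.4)&(W[...,0]<.6)&(W[...,1]>.36)&(W[...,1]<.5)
P=W[m]; i=np.argsort(P[:,2])[:15]; print(P[i].round(3))
E
```

```text
190 [[0.533, 0.414, 0.184], [0.534, 0.413, 0.175], [0.535, 0.413, 0.166], [0.553, 0.476, -0.001], [0.553, 0.471, -0.001]]
191 [[0.531, 0.414, 0.184], [0.532, 0.413, 0.176], [0.533, 0.414, 0.163], [0.534, 0.414, 0.153], [0.551, 0.473, -0.004]]
192 [[0.529, 0.416, 0.178], [0.53, 0.414, 0.173], [0.531, 0.413, 0.165], [0.531, 0.413, 0.156], [0.548, 0.47, 0.002]]
235 [[0.441, 0.406, 0.202], [0.441, 0.409, 0.184], [0.441, 0.409, 0.175], [0.441, 0.409, 0.164], [0.441, 0.408, 0.157]]
236 [[0.439, 0.407, 0.2], [0.439, 0.405, 0.193], [0.439, 0.407, 0.18], [0.439, 0.408, 0.168], [0.439, 0.409, 0.155]]
237 [[0.437, 0.408, 0.198], [0.437, 0.405, 0.194], [0.437, 0.412, 0.168], [0.437, 0.412, 0.156], [0.438, 0.471, -0.001]]
1.5333
[[0.532 0.435 0.15 ]
 [0.531 0.428 0.151]
 [0.442 0.414 0.152]
 [0.439 0.415 0.152]
 [0.531 0.439 0.153]
 [0.439 0.42  0.154]
 [0.531 0.422 0.154]
 [0.445 0.413 0.154]
 [0.531 0.428 0.155]
 [0.439 0.414 0.156]
 [0.532 0.417 0.156]
 [0.532 0.429 0.157]
 [0.533 0.413 0.157]
 [0.44  0.41  0.158]
 [0.443 0.414 0.158]]
```

```bash
python3 -m inch '[[[1,0,0,0,0,0,0],[1,0,0,0,0,0,0],[1,0,0,0,0,0,0],[1,0,0,0,0,0,0],[1,0,0,0,0,0,0]]]'; python3 - <<'E'
from meas import *
for n in("top","side"):
    c=capture(n);W=cloud(c)
    m=(W[...,2]>.05)&(W[...,0]>.4)&(W[...,0]<.6)&(W[...,1]>.36)&(W[...,1]<.5)
    P=W[m]; i=np.argsort(P[:,2])[:10]; print(P[i].round(3).tolist())
    if n=="side": crop(c,120,90,300,225,4,"pics/d4.png")
print(read_state()["ee_pos"],read_state()["opening"])
E
```

```text
clock: 2.0
ee_pos: [0.4889, 0.4207, 0.0978]
ee_rot: [0.687, 0.726, -0.002, 0.0]
contact_force: [-0.1, -0.0, 0.1]
opening: 0.0255
[[0.499, 0.425, 0.136], [0.499, 0.427, 0.136], [0.499, 0.428, 0.139], [0.503, 0.411, 0.139], [0.499, 0.434, 0.14], [0.473, 0.41, 0.141], [0.499, 0.431, 0.141], [0.499, 0.429, 0.142], [0.501, 0.41, 0.142], [0.467, 0.413, 0.143]]
[[0.499, 0.421, 0.137], [0.496, 0.422, 0.137], [0.473, 0.419, 0.138], [0.497, 0.433, 0.138], [0.501, 0.413, 0.139], [0.497, 0.423, 0.14], [0.494, 0.423, 0.141], [0.476, 0.411, 0.141], [0.473, 0.413, 0.142], [0.478, 0.415, 0.142]]
[0.4889541  0.42065779 0.09773906] 0.009600628086661202
```

View pics/d4.png

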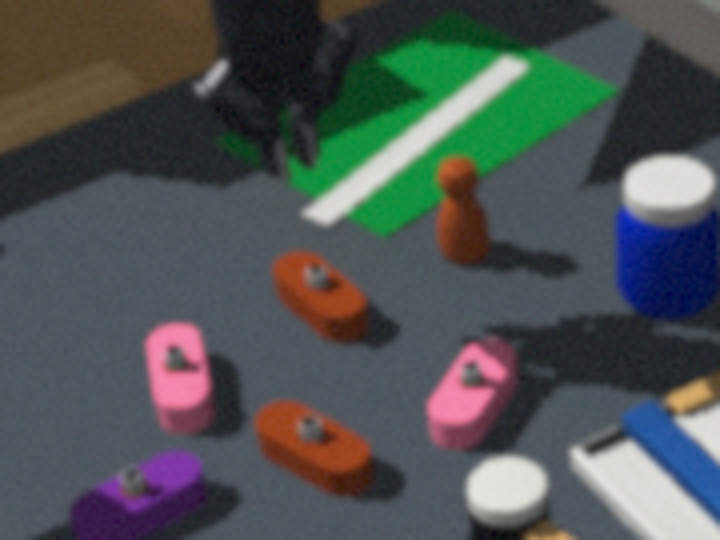

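```bash
python3 - <<'E'
import rig
print([ (n,getattr(rig,n)) for n in dir(rig) if not n.startswith('_') and not callable(getattr(rig,n))])
E
```

```text
[('hold_point_z', 0.0187)]
```

```bash
python3 -m inch '[[[0,0.004,0.004,0,0,0,0],[0,0.004,0.004,0,0,0,0],[0,0.004,0.004,0,0,0,0],[0,0.004,0.004,0.04,0,0,0],[0,0.004,0.004,0.085,0,0,0]]]'; python3 -m inch '[[[0,0,0,0,0,0,0]]]'; python3 - <<'E'
from meas import *
s=read_state();print(s["ee_pos"],s["opening"],s["contact_force"])
for n in("top","side"):
    c=capture(n);W=cloud(c)
    m=(W[...,2]>.045)&(W[...,0]>.4)&(W[...,0]<.6)&(W[...,1]>.36)&(W[...,1]<.5)
    P=W[m]; i=np.argsort(P[:,2])[:10]; print(P[i].round(3).tolist())
    crop(c,*((120,90,300,225) if n=="side" else (40,160,220,295)),4,f"pics/d5{n}.png")
E
```

```text
clock: 2.52
ee_pos: [0.4942, 0.4258, 0.0319]
ee_rot: [0.687, 0.726, 0.001, 0.0]
contact_force: [-0.2, 0.2, 0.1]
opening: 0.0698
clock: 2.6
ee_pos: [0.488, 0.4206, 0.0236]
ee_rot: [0.687, 0.726, -0.007, -0.001]
contact_force: [-1.3, -0.5, -0.4]
opening: 0.0805
[0.48800168 0.42060006 0.02360781] 0.08050435692759136 [-1.33026432 -0.47682224 -0.38051667]
[[0.526, 0.427, 0.075], [0.444, 0.409, 0.076], [0.446, 0.408, 0.077], [0.441, 0.408, 0.077], [0.53, 0.412, 0.078], [0.532, 0.412, 0.079], [0.439, 0.412, 0.079], [0.437, 0.412, 0.079], [0.537, 0.418, 0.08], [0.435, 0.411, 0.081]]
[[0.532, 0.43, 0.076], [0.439, 0.415, 0.08], [0.53, 0.437, 0.081], [0.531, 0.422, 0.081], [0.536, 0.417, 0.081], [0.438, 0.418, 0.082], [0.538, 0.421, 0.082], [0.44, 0.416, 0.083], [0.531, 0.433, 0.083], [0.533, 0.424, 0.083]]
```

View pics/d5side.png

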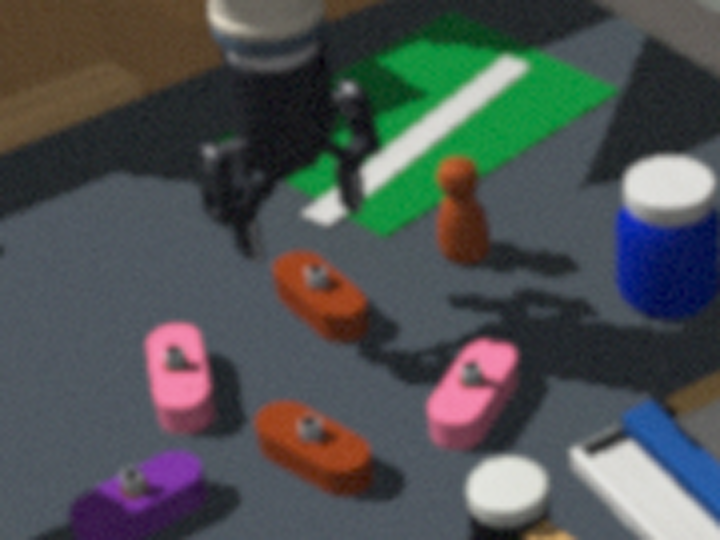

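```bash
sed -i 's|p=s\["ee_pos"\];|p=s["ee_pos"]+np.array([0,0,.039]);|' plan.py; python3 -m inch '[[[0,0,0,0,0,0,0]]]'; python3 plan.py 492 421 6 2.8
```

```text
clock: 2.78
ee_pos: [0.4926, 0.4244, 0.0311]
ee_rot: [0.688, 0.726, -0.001, 0.0]
contact_force: [0.4, -1.1, 0.8]
opening: 0.0854
clock 2.78 pos [492.6 424.4  70.1] phi 3.1 -> 2.8 open 85.4 F [ 0.4 -1.1  0.8] j [ 0.69  0.66  1.65 -0.    0.83  0.64]
shift [-0.0041, -0.0009, 0.0802] turn [-0.0024, 0.0029, 0.0074] mm 64.2
```

View pics/d5top.png

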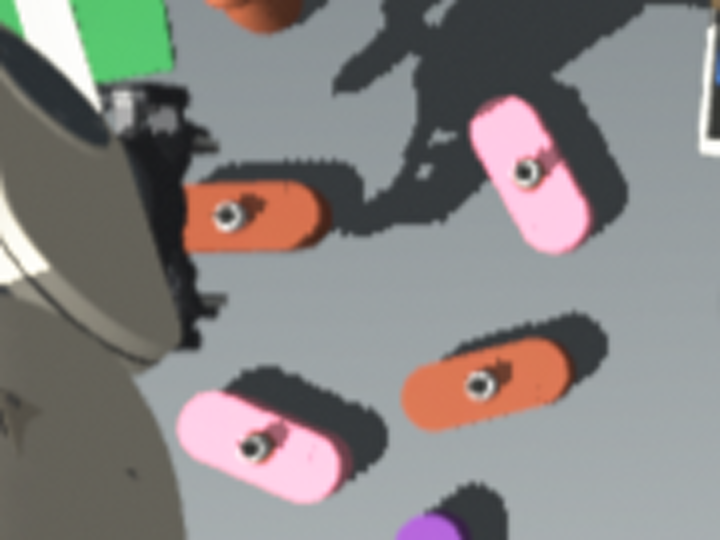

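```bash
python3 -m inch '[[[0,-0.004,-0.001,0.03,0,0,0],[0,-0.004,-0.001,0.06,0,0,0],[0,-0.004,-0.001,0.074,0,0,0],[0,-0.004,-0.001,0.08,0,0,0],[0,-0.004,-0.001,0.08,0,0,0]]]'; python3 -m inch '[[[0,0,0,0,0,0,0],[0,0,0,0,0,0,0]]]';python3 plan.py 492 421 6 2.8
python3 - <<'E'
from meas import *
for n in("top","side"):
    c=capture(n); crop(c,*((150,110,270,200) if n=="side" else (40,160,160,250)),5,f"pics/d6{n}.png")
E
```

```text
clock: 3.2
ee_pos: [0.4912, 0.4206, -0.034]
ee_rot: [0.687, 0.726, -0.002, 0.0]
contact_force: [-0.1, -0.4, 0.2]
opening: 0.0857
clock: 3.37
ee_pos: [0.4919, 0.4212, -0.0327]
ee_rot: [0.687, 0.726, -0.001, 0.0]
contact_force: [-0.3, 0.6, 0.2]
opening: 0.0852
clock 3.37 pos [491.9 421.2   6.3] phi 3.1 -> 2.8 open 85.2 F [-0.3  0.6  0.2] j [ 0.69  0.76  1.66 -0.    0.72  0.64]
shift [-0.0003, 0.0001, 0.0003] turn [-0.0016, 0.0023, 0.0076] mm 0.3
```

View pics/d6side.png

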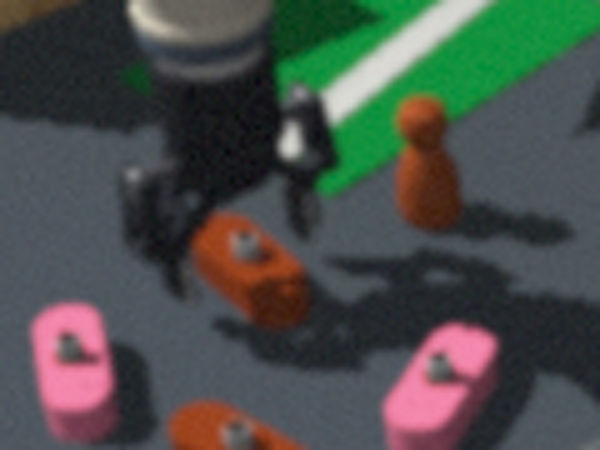

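View pics/d6top.png

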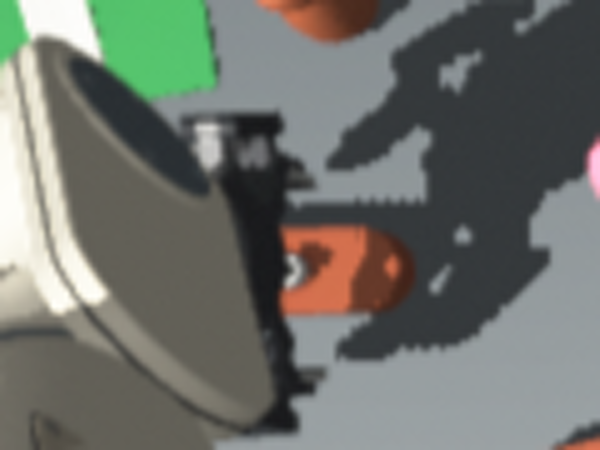

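```bash
python3 -m inch '[[[1,0,0,0,0,0,0],[1,0,0,0,0,0,0],[1,0,0,0,0,0,0],[1,0,0,0,0,0,0],[1,0,0,0,0,0,0]]]' 50; python3 -m inch '[[[1,0,0,-0.01,0,0,0],[1,0,0,-0.05,0,0,0],[1,0,0,-0.1,0,0,0],[1,0,0,-0.15,0,0,0],[1,0,0,-0.15,0,0,0]]]'
python3 - <<'E'
from meas import *
for n in("top","side"):
    c=capture(n); crop(c,*((150,90,270,180) if n=="side" else (20,160,140,250)),5,f"pics/d7{n}.png")
    W=cloud(c);m=(W[...,2]>.045)&(W[...,0]>.4)&(W[...,0]<.6)&(W[...,1]>.34)&(W[...,1]<.5)
    P=W[m]; i=np.argsort(P[:,2])[:8]; print(P[i].round(3).tolist())
E
python3 plan.py 648 90 200 84.45
```

```text
clock: 3.88
ee_pos: [0.4914, 0.4207, -0.0338]
ee_rot: [0.688, 0.726, -0.002, 0.0]
contact_force: [-0.3, -0.3, 4.4]
opening: 0.0392
clock: 4.3
ee_pos: [0.4953, 0.4241, 0.094]
ee_rot: [0.687, 0.726, 0.004, 0.001]
contact_force: [2.5, 0.6, -0.3]
opening: 0.0392
[[0.501, 0.378, 0.125], [0.484, 0.38, 0.125], [0.488, 0.377, 0.126], [0.474, 0.409, 0.126], [0.473, 0.407, 0.126], [0.482, 0.381, 0.127], [0.508, 0.381, 0.127], [0.505, 0.379, 0.128]]
[[0.488, 0.381, 0.123], [0.479, 0.389, 0.123], [0.483, 0.384, 0.124], [0.481, 0.385, 0.124], [0.473, 0.417, 0.125], [0.485, 0.38, 0.125], [0.471, 0.459, 0.126], [0.501, 0.377, 0.126]]
clock 4.4 pos [492.3 421.6 127.1] phi 3.1 -> 84.5 open 38.9 F [ 0.4  0.1 -1.5] j [ 0.69  0.58  1.64 -0.    0.92  0.64]
shift [-0.4246, 0.1717, -0.0908] turn [-0.0009, 0.0009, -1.8069] mm 373.5
```

View pics/d7side.png

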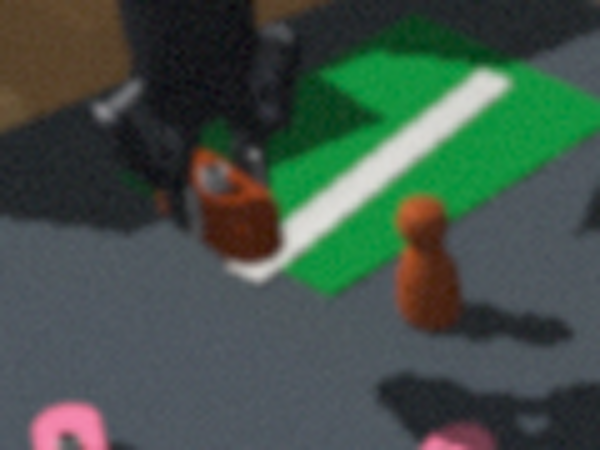

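```bash
python3 -m inch '[[[1,0,0,-0.05,0,0,-0.2],[1,-0.05,0.02,-0.09,0,0,-0.3],[1,-0.1,0.04,-0.09,0,0,-0.45],[1,-0.15,0.06,-0.09,0,0,-0.6],[1,-0.2,0.08,-0.09,0,0,-0.75]]]';python3 plan.py 648 90 200 84.45
```

```text
clock: 4.82
ee_pos: [0.5575, 0.2763, 0.157]
ee_rot: [0.444, 0.896, -0.003, -0.001]
contact_force: [1.4, -0.2, -1.0]
opening: 0.039
clock 4.82 pos [557.5 276.3 196. ] phi 37.3 -> 84.4 open 39.0 F [ 1.4 -0.2 -1. ] j [ 0.44  0.46  1.66 -0.    1.03 -0.21]
shift [-0.2538, -0.0511, -0.0045] turn [-0.0078, -0.0026, -1.0486] mm 207.1
```

```bash
python3 -m inch '[[[1,-0.05,-0.01,0,0,0,-0.16],[1,-0.1,-0.02,0,0,0,-0.32],[1,-0.15,-0.03,0,0,0,-0.48],[1,-0.2,-0.04,0,0,0,-0.64],[1,-0.25,-0.05,0,0,0,-0.79]]]';python3 -m inch '[[[1,0,0,0,0,0,-0.15],[1,0,0,0,0,0,-0.2],[1,0,0,0,0,0,-0.2]]]';python3 plan.py 647 90 100 84.45
```

```text
clock: 5.23
ee_pos: [0.6437, 0.0946, 0.156]
ee_rot: [0.157, 0.988, -0.002, -0.003]
contact_force: [0.7, 1.5, -2.0]
opening: 0.0391
clock: 5.48
ee_pos: [0.6434, 0.0954, 0.1559]
ee_rot: [0.083, 0.997, -0.002, -0.003]
contact_force: [1.2, 0.1, -0.4]
opening: 0.0391
clock 5.48 pos [643.4  95.4 194.9] phi 80.5 -> 84.4 open 39.1 F [ 1.2  0.1 -0.4] j [ 0.13  0.5   1.59 -0.    1.05 -1.27]
shift [-0.0063, -0.0053, 0.1186] turn [-0.0061, -0.0085, -0.0878] mm 95.1
```

```bash
python3 -m inch '[[[1,-0.006,-0.006,0.04,-0.006,-0.008,-0.088],[1,-0.006,-0.006,0.08,-0.006,-0.008,-0.088],[1,-0.006,-0.006,0.12,-0.006,-0.008,-0.088],[1,-0.006,-0.006,0.15,-0.006,-0.008,-0.088],[1,-0.006,-0.006,0.15,-0.006,-0.008,-0.088]]]';python3 -m inch '[[[1,0,0,0,0,0,0],[1,0,0,0,0,0,0]]]';python3 plan.py 646.6 90.3 26.5 84.45
python3 - <<'E'
from meas import *
for n in("top","side"):
    c=capture(n); crop(c,*((240,140,400,260) if n=="side" else (200,90,360,210)),4,f"pics/d8{n}.png")
E
```

```text
clock: 5.9
ee_pos: [0.6426, 0.0906, 0.0316]
ee_rot: [0.049, 0.999, -0.001, -0.004]
contact_force: [-1.3, -0.7, -1.0]
opening: 0.039
clock: 6.07
ee_pos: [0.6488, 0.0912, 0.039]
ee_rot: [0.048, 0.999, 0.0, 0.002]
contact_force: [0.6, 0.7, -0.8]
opening: 0.039
clock 6.07 pos [648.8  91.2  78. ] phi 84.5 -> 84.4 open 39.0 F [ 0.6  0.7 -0.8] j [ 0.12  0.66  1.64 -0.    0.84 -1.35]
shift [0.0029, -0.0015, 0.0643] turn [0.0012, 0.0056, 0.0007] mm 51.5
```

View pics/d8side.png

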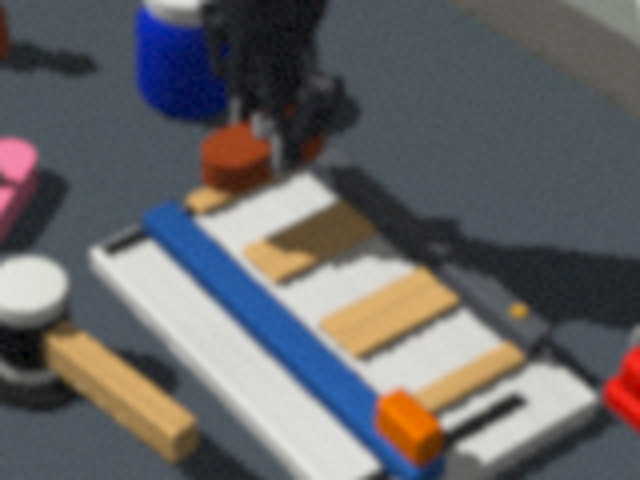

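View pics/d8top.png

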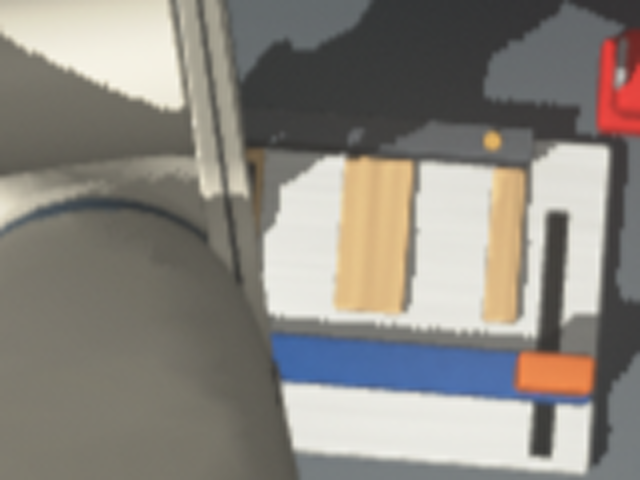

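```bash
python3 -m inch '[[[1,0.003,-0.001,0.02,0,0,0],[1,0.003,-0.001,0.035,0,0,0],[1,0.003,-0.001,0.048,0,0,0],[1,0.003,-0.001,0.055,0,0,0],[1,0.003,-0.001,0.057,0,0,0]]]';python3 -m inch '[[[1,0,0,0.003,0,0,0],[1,0,0,0.005,0,0,0],[1,0,0,0.005,0,0,0]]]';python3 plan.py 646.6 90.3 26.5 84.45
```

```text
clock: 6.58
ee_pos: [0.6454, 0.0902, -0.0084]
ee_rot: [0.048, 0.999, 0.0, 0.001]
contact_force: [-0.1, -0.2, -1.2]
opening: 0.039
clock: 6.83
ee_pos: [0.6462, 0.0902, -0.0113]
ee_rot: [0.048, 0.999, 0.0, 0.002]
contact_force: [-1.2, 0.1, -1.3]
opening: 0.039
clock 6.83 pos [646.2  90.2  27.7] phi 84.5 -> 84.4 open 39.0 F [-1.2  0.1 -1.3] j [ 0.12  0.73  1.66 -0.    0.75 -1.35]
shift [-0.0005, 0.0001, 0.0015] turn [0.0011, 0.005, 0.0008] mm 1.3
```

Release and lift.

```bash
python3 -m inch '[[[1,0,0,0.0012,0,0,0],[0.3,0,0,0.0012,0,0,0],[0,0,0,0.0012,0,0,0],[0,0,0,0.0012,0,0,0],[0,0,0,0.0012,0,0,0]]]';python3 -m inch '[[[0,0,0,-0.05,0,0,0],[0,0,0,-0.1,0,0,0],[0,0,0,-0.15,0,0,0],[0,0,0,-0.21,0,0,0],[0,0,0,-0.21,0,0,0]]]';python3 plan.py 390 274 190 14.8
python3 - <<'E'
from meas import *
c=capture("side"); crop(c,240,140,400,260,4,"pics/d9side.png")
c=capture("top"); crop(c,60,180,200,290,4,"pics/d9top.png"); buttons(c)
E
```

```text
clock: 7.25
ee_pos: [0.6462, 0.0903, -0.0121]
ee_rot: [0.048, 0.999, 0.0, 0.002]
contact_force: [-0.4, -0.8, -0.1]
opening: 0.0846
clock: 7.67
ee_pos: [0.6499, 0.0907, 0.1639]
ee_rot: [0.048, 0.999, 0.001, 0.008]
contact_force: [2.2, 0.3, -0.0]
opening: 0.0856
clock 7.67 pos [649.9  90.7 202.9] phi 84.5 -> 14.8 open 85.6 F [ 2.2  0.3 -0. ] j [ 0.12  0.49  1.59 -0.    1.04 -1.35]
shift [0.3456, 0.1968, 0.0115] turn [0.0158, 0.0146, 1.5486] mm 318.3
pix [ 14. 412.] ctr mm [ 36.3 616.1] size [32.  71.5] long axis deg -64.7
pix [102. 157.] ctr mm [627.6 414. ] size [63.6 38.4] long axis deg 62.4
pix [381. 114.] ctr mm [ 726.6 -256.8] size [150.1  65.2] long axis deg 85.1
```

View pics/d9side.png

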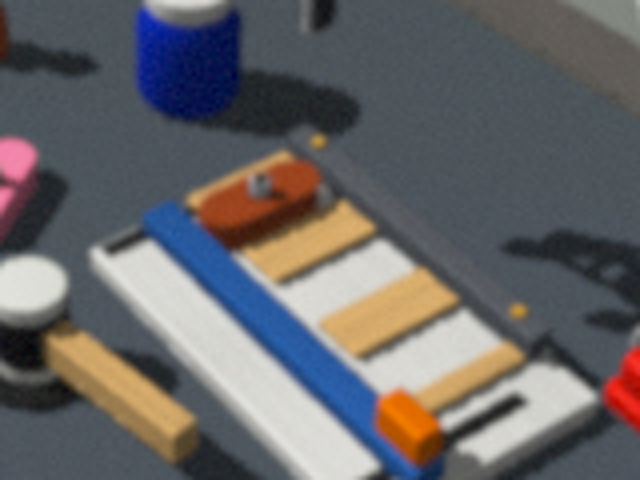

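```bash
python3 -m inch '[[[0,0.05,0.028,0,0,0,0.16],[0,0.1,0.055,0,0,0,0.32],[0,0.15,0.085,0,0,0,0.48],[0,0.19,0.11,0,0,0,0.64],[0,0.23,0.13,0,0,0,0.79]]]';python3 plan.py 390 274 120 14.8
python3 - <<'E'
from meas import *
c=capture("top"); buttons(c); c=capture("side"); crop(c,120,110,280,230,4,"pics/e1.png")
E
```

```text
clock: 8.18
ee_pos: [0.4731, 0.2092, 0.1531]
ee_rot: [0.353, 0.936, -0.0, 0.001]
contact_force: [0.3, 0.3, -0.5]
opening: 0.085
clock 8.18 pos [473.1 209.2 192.1] phi 48.7 -> 14.8 open 85.0 F [ 0.3  0.3 -0.5] j [ 0.39  0.32  1.9  -0.    0.92 -0.45]
shift [0.1316, -0.0079, 0.09] turn [0.0005, 0.0013, 0.7526] mm 127.7
pix [ 16. 413.] ctr mm [ 37.9 611.2] size [74.5 36.3] long axis deg 88.8
pix [102. 157.] ctr mm [627.6 414. ] size [63.6 38.4] long axis deg 62.4
pix [237. 148.] ctr mm [643.4  91.8] size [ 40.5 100.4] long axis deg -7.2
pix [381. 114.] ctr mm [ 726.6 -256.8] size [148.5  63.3] long axis deg 84.5
```

View pics/e1.png

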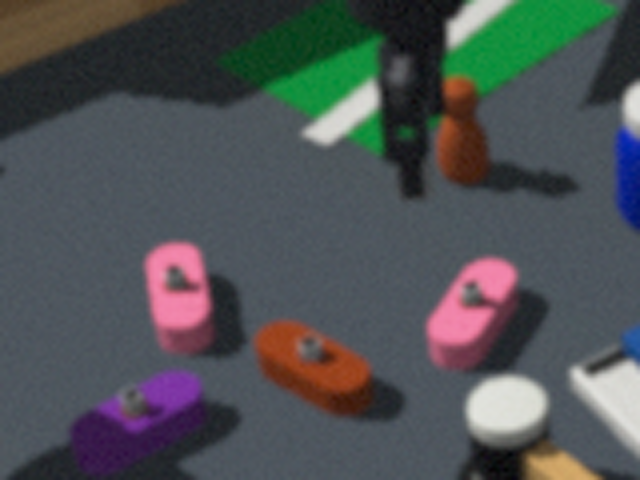

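```bash
python3 -m inch '[[[0,0.045,0,0,0,0,0.16],[0,0.09,-0.004,0.02,0,0,0.32],[0,0.131,-0.008,0.05,0,0,0.48],[0,0.131,-0.008,0.08,0,0,0.64],[0,0.131,-0.008,0.09,0,0,0.752]]]';python3 -m inch '[[[0,0,0,0,0,0,0],[0,0,0,0,0,0,0]]]';python3 plan.py 390 274 6 14.8
```

```text
clock: 8.7
ee_pos: [0.389, 0.2718, 0.0788]
ee_rot: [0.608, 0.794, -0.002, 0.0]
contact_force: [-1.3, -0.0, 0.1]
opening: 0.0855
clock: 8.87
ee_pos: [0.3923, 0.2722, 0.0815]
ee_rot: [0.606, 0.796, -0.0, 0.001]
contact_force: [0.7, 0.3, 0.5]
opening: 0.0854
clock 8.87 pos [392.3 272.2 120.5] phi 15.4 -> 14.8 open 85.4 F [0.7 0.3 0.5] j [ 0.58  0.39  2.03 -0.    0.73  0.32]
shift [0.0032, -0.0023, 0.1431] turn [0.0013, 0.002, 0.0139] mm 114.6
```

```bash
python3 -m inch '[[[0,0.002,-0.001,0.045,0,0,0.014],[0,0.002,-0.001,0.09,0,0,0.014],[0,0.002,-0.001,0.12,0,0,0.014],[0,0.002,-0.001,0.138,0,0,0.014],[0,0.002,-0.001,0.143,0,0,0.014]]]';python3 -m inch '[[[0,0,0,0,0,0,0],[0,0,0,0,0,0,0]]]';python3 plan.py 390 274 6 14.8
python3 - <<'E'
from meas import *
c=capture("side"); crop(c,120,130,280,250,4,"pics/e2.png")
c=capture("top"); crop(c,100,200,220,290,4,"pics/e3.png")
E
```

```text
clock: 9.28
ee_pos: [0.3918, 0.2732, -0.0334]
ee_rot: [0.611, 0.792, 0.0, 0.001]
contact_force: [-0.9, -0.5, 0.0]
opening: 0.0853
clock: 9.45
ee_pos: [0.3931, 0.2744, -0.0309]
ee_rot: [0.611, 0.791, 0.002, 0.002]
contact_force: [-0.3, 0.2, -0.7]
opening: 0.0853
clock 9.45 pos [393.1 274.4   8.1] phi 14.6 -> 14.8 open 85.3 F [-0.3  0.2 -0.7] j [ 0.59  0.61  2.05 -0.    0.48  0.33]
shift [0.0005, -0.0039, 0.0026] turn [0.0062, 0.0002, -0.0039] mm 3.8
```

View pics/e2.png

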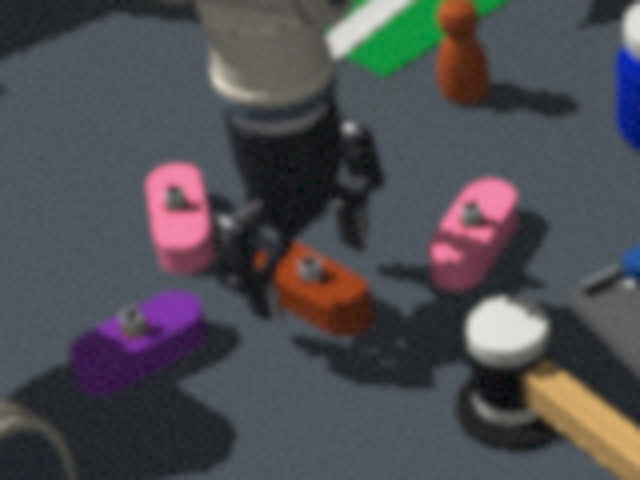

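View pics/e3.png

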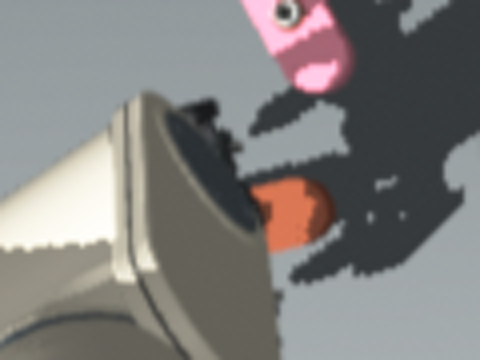

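```bash
python3 -m inch '[[[0,0,-0.003,0.0025,0,0,0],[1,0,-0.003,0.0025,0,0,0],[1,0,-0.003,0.0025,0,0,0],[1,0,-0.003,0.0025,0,0,0],[1,0,-0.003,0.0025,0,0,0]]]' 50; python3 -m inch '[[[1,0,0,0,0,0,0],[1,0,0,0,0,0,0]]]'; python3 plan.py 390 274 6 14.8;python3 -m inch '[[[1,0,0,-0.02,0,0,0],[1,0,0,-0.06,0,0,0],[1,0,0,-0.11,0,0,0],[1,0,0,-0.16,0,0,0],[1,0,0,-0.21,0,0,0]]]'; python3 plan.py 638 0.6 190 84.45
python3 - <<'E'
from meas import *
c=capture("side"); crop(c,120,80,280,200,4,"pics/e4.png")
E
```

```text
clock: 9.97
ee_pos: [0.3903, 0.2739, -0.0332]
ee_rot: [0.612, 0.791, 0.002, 0.002]
contact_force: [-3.7, -2.6, 48.2]
opening: 0.0395
clock: 10.13
ee_pos: [0.3902, 0.2739, -0.0331]
ee_rot: [0.612, 0.791, 0.002, 0.002]
contact_force: [-0.0, -1.1, 6.6]
opening: 0.0388
clock 10.13 pos [390.2 273.9   5.9] phi 14.6 -> 14.8 open 38.8 F [-0.  -1.1  6.6] j [ 0.59  0.61  2.06 -0.    0.47  0.34]
shift [0.0002, -0.0003, -0.0001] turn [0.0061, 0.0002, -0.0049] mm 0.3
clock: 10.55
ee_pos: [0.3884, 0.2731, 0.1359]
ee_rot: [0.612, 0.791, 0.001, 0.001]
contact_force: [0.9, 0.6, -1.1]
opening: 0.039
clock 10.55 pos [388.4 273.1 174.9] phi 14.6 -> 84.4 open 39.0 F [ 0.9  0.6 -1.1] j [ 0.59  0.29  2.   -0.    0.85  0.34]
shift [-0.4082, 0.2162, -0.018] turn [0.0021, 0.003, -1.5525] mm 369.8
```

View pics/e4.png

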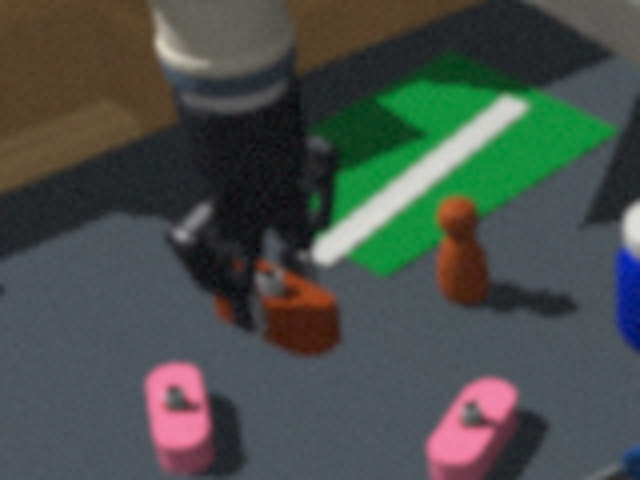

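```bash
python3 -m inch '[[[1,-0.045,0.024,-0.02,0,0,-0.16],[1,-0.09,0.048,-0.03,0,0,-0.32],[1,-0.135,0.07,-0.03,0,0,-0.48],[1,-0.18,0.095,-0.03,0,0,-0.64],[1,-0.225,0.12,-0.03,0,0,-0.79]]]';python3 plan.py 638 0.6 190 84.45
```

```text
clock: 11.02
ee_pos: [0.5149, 0.1362, 0.1589]
ee_rot: [0.364, 0.932, 0.001, 0.002]
contact_force: [0.3, 1.9, -1.4]
opening: 0.0388
clock 11.02 pos [514.9 136.2 197.9] phi 47.3 -> 84.4 open 38.8 F [ 0.3  1.9 -1.4] j [ 0.24  0.33  1.86 -0.    0.94 -0.59]
shift [-0.228, -0.0204, 0.0104] turn [0.0029, 0.0045, -0.8247] mm 183.3
```

```bash
python3 -m inch '[[[1,-0.045,-0.004,0,0,0,-0.16],[1,-0.09,-0.008,0,0,0,-0.32],[1,-0.135,-0.012,0,0,0,-0.48],[1,-0.18,-0.016,0.01,0,0,-0.64],[1,-0.228,-0.02,0.01,0,0,-0.8]]]';python3 -m inch '[[[1,0,0,0.03,0,0,-0.01],[1,0,0,0.07,0,0,-0.025],[1,0,0,0.11,0,0,-0.025],[1,0,0,0.14,0,0,-0.025],[1,0,0,0.14,0,0,-0.025]]]';python3 -m inch '[[[1,0,0,0,0,0,0],[1,0,0,0,0,0,0]]]';python3 plan.py 638 0.7 26.3 84.45
```

```text
clock: 11.43
ee_pos: [0.6363, 0.0, 0.1493]
ee_rot: [0.06, 0.998, 0.0, 0.001]
contact_force: [0.7, -0.2, -1.2]
opening: 0.0388
clock: 11.85
ee_pos: [0.6324, 0.0013, 0.0333]
ee_rot: [0.053, 0.999, 0.0, -0.003]
contact_force: [-1.5, 0.2, -1.4]
opening: 0.039
clock: 12.02
ee_pos: [0.638, 0.0015, 0.0402]
ee_rot: [0.053, 0.999, 0.0, 0.003]
contact_force: [0.3, 0.1, -1.2]
opening: 0.0387
clock 12.02 pos [638.    1.5  79.2] phi 83.9 -> 84.4 open 38.7 F [ 0.3  0.1 -1.2] j [-0.02  0.63  1.69  0.    0.82 -1.48]
shift [0.0003, -0.0011, 0.0661] turn [0.0012, 0.0065, -0.0117] mm 52.9
```

```bash
python3 -m inch '[[[1,0,-0.001,0.02,0,0,-0.012],[1,0,-0.001,0.035,0,0,-0.012],[1,0,-0.001,0.048,0,0,-0.012],[1,0,-0.001,0.057,0,0,-0.012],[1,0,-0.001,0.062,0,0,-0.012]]]';python3 -m inch '[[[1,0,0,0.003,0,0,0],[1,0,0,0.003,0,0,0],[1,0,0,0.003,0,0,0]]]';python3 plan.py 638 0.7 26.3 84.45
python3 - <<'E'
from meas import *
c=capture("side"); crop(c,240,140,400,260,4,"pics/e5.png")
E
```

```text
clock: 12.43
ee_pos: [0.6369, 0.0007, -0.0111]
ee_rot: [0.048, 0.999, 0.0, 0.001]
contact_force: [-0.0, -0.2, -0.2]
opening: 0.0392
clock: 12.68
ee_pos: [0.637, 0.0007, -0.0117]
ee_rot: [0.048, 0.999, 0.0, 0.002]
contact_force: [-5.0, 0.4, 7.1]
opening: 0.0386
clock 12.68 pos [637.    0.7  27.3] phi 84.4 -> 84.4 open 38.6 F [-5.   0.4  7.1] j [-0.02  0.71  1.69  0.    0.73 -1.49]
shift [-0.0012, 0.0001, 0.0012] turn [0.001, 0.004, -0.0001] mm 1.4
```

View pics/e5.png

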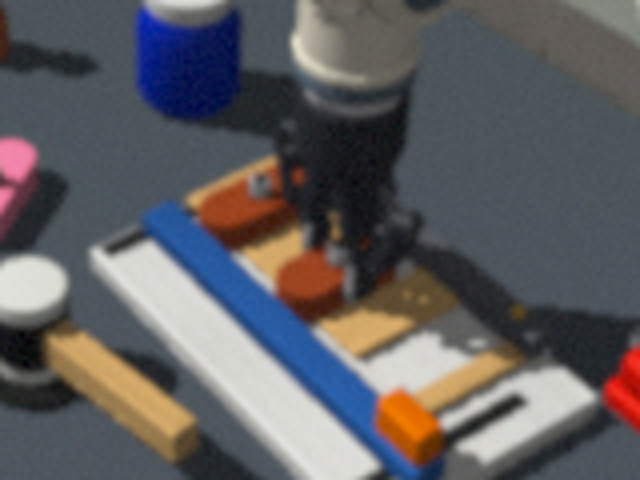

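```bash
python3 -m inch '[[[0.4,0,0,0,0,0,0],[0,0,0,0,0,0,0],[0,0,0,0,0,0,0],[0,0,0,0,0,0,0],[0,0,0,0,0,0,0]]]';python3 -m inch '[[[0,0,0,-0.03,0,0,0],[0,0,0,-0.08,0,0,0],[0,0,0,-0.13,0,0,0],[0,0,0,-0.16,0,0,0],[0,0,0,-0.16,0,0,0]]]';python3 plan.py 550.5 -145 120 -5.55 f
```

```text
clock: 13.15
ee_pos: [0.6374, 0.0007, -0.0128]
ee_rot: [0.048, 0.999, 0.0, 0.002]
contact_force: [0.3, -0.2, 0.3]
opening: 0.0853
clock: 13.57
ee_pos: [0.6409, 0.0005, 0.1215]
ee_rot: [0.048, 0.999, 0.0, 0.007]
contact_force: [-0.0, 0.1, 0.2]
opening: 0.0855
clock 13.57 pos [6.409e+02 5.000e-01 1.605e+02] phi 84.5 -> -5.5 open 85.5 F [-0.   0.1  0.2] j [-0.02  0.52  1.65  0.    0.95 -1.49]
shift [0.0956, -0.1921, 0.0489] turn [0.0155, 0.0123, 2.0] mm 176.0
```

```bash
python3 -m inch '[[[0,0.02,-0.04,0,0,0,0.16],[0,0.04,-0.08,0,0,0,0.32],[0,0.06,-0.12,0,0,0,0.48],[0,0.08,-0.16,0,0,0,0.64],[0,0.095,-0.19,0,0,0,0.79]]]';python3 -m inch '[[[0,0,0,0,0,0,0.16],[0,0,0,0,0,0,0.32],[0,0,0,0,0,0,0.48],[0,0,0,0,0,0,0.64],[0,0,0,0,0,0,0.79]]]';python3 -m inch '[[[0,0,0,0,0,0,0.16],[0,0,0,0,0,0,0.32],[0,0,0,0,0,0,0.42],[0,0,0,0,0,0,0.42]]]';python3 plan.py 550.5 -145 44 -5.55 f
python3 - <<'E'
from meas import *
c=capture("top"); crop(c,200,90,360,210,5,"pics/e6.png"); c=capture("side"); crop(c,240,140,400,260,4,"pics/e7.png")
E
```

```text
clock: 13.98
ee_pos: [0.5444, -0.1449, 0.114]
ee_rot: [0.354, 0.935, 0.001, 0.001]
contact_force: [0.1, 0.3, -0.2]
opening: 0.0856
clock: 14.4
ee_pos: [0.546, -0.1434, 0.1141]
ee_rot: [0.623, 0.782, 0.001, 0.001]
contact_force: [-1.1, -0.5, -0.4]
opening: 0.0856
clock: 14.73
ee_pos: [0.546, -0.1432, 0.1141]
ee_rot: [0.741, 0.671, 0.001, 0.001]
contact_force: [-0.3, -1.6, 0.4]
opening: 0.0853
clock 14.73 pos [ 546.  -143.2  153.1] phi -5.7 -> -5.5 open 85.3 F [-0.3 -1.6  0.4] j [-0.28  0.44  1.82  0.    0.88 -0.18]
shift [-0.0018, 0.0054, 0.1364] turn [0.0036, -0.0013, -0.0035] mm 109.2
```

View pics/e6.png

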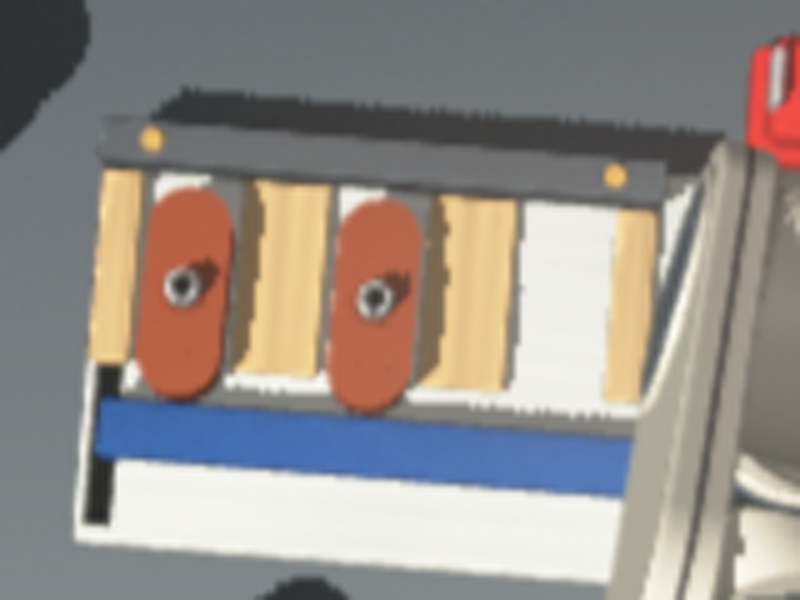

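View pics/e7.png

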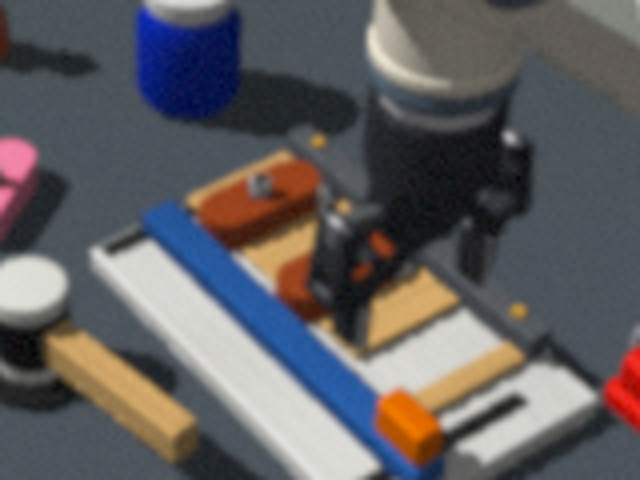

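```bash
python3 -m inch '[[[0,-0.002,0.005,0.04,0,0,0],[0,-0.002,0.005,0.08,0,0,0],[0,-0.002,0.005,0.115,0,0,0],[0,-0.002,0.005,0.133,0,0,0],[0,-0.002,0.005,0.137,0,0,0]]]';python3 -m inch '[[[0,0,0,0,0,0,0],[0,0,0,0,0,0,0]]]';python3 plan.py 550.5 -145 44 -5.55 f
python3 - <<'E'
from meas import *
c=capture("side"); crop(c,280,170,400,260,5,"pics/e8.png")
E
```

```text
clock: 15.25
ee_pos: [0.5482, -0.1446, 0.002]
ee_rot: [0.74, 0.673, 0.0, -0.001]
contact_force: [-0.2, 0.3, -0.4]
opening: 0.0854
clock: 15.42
ee_pos: [0.5512, -0.1454, 0.0058]
ee_rot: [0.74, 0.672, 0.002, 0.001]
contact_force: [0.3, -0.4, 0.2]
opening: 0.0856
clock 15.42 pos [ 551.2 -145.4   44.8] phi -5.5 -> -5.5 open 85.6 F [ 0.3 -0.4  0.2] j [-0.28  0.62  1.85  0.    0.67 -0.19]
shift [0.0004, -0.001, 0.0009] turn [0.0058, -0.0009, 0.0014] mm 1.1
```

View pics/e8.png

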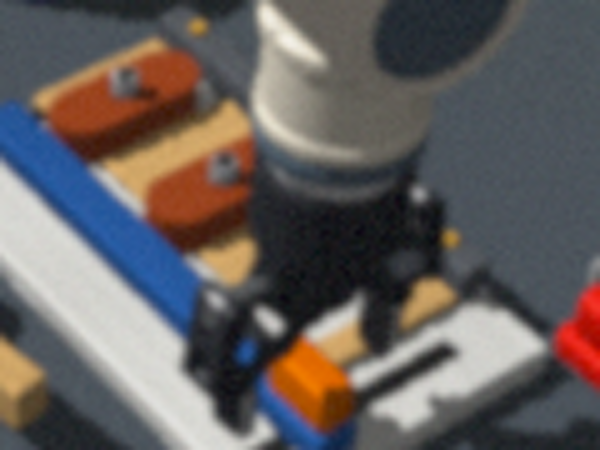

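```bash
python3 -m inch '[[[1,0,0,0,0,0,0],[1,0,0,0,0,0,0],[1,0,0,0,0,0,0],[1,0,0,0,0,0,0],[1,0,0,0,0,0,0]]]' 60;python3 -m inch '[[[1,0,0,0,0,0,0],[1,0,0,0,0,0,0]]]'; python3 plan.py 565.4 -146.4 44 -5.55 f;python3 -m inch '[[[1,0,0.004,0,0,0,0],[1,0,0.008,0,0,0,0],[1,0,0.012,0,0,0,0],[1,0,0.014,0,0,0,0],[1,0,0.014,0,0,0,0]]]';python3 plan.py 565.4 -146.4 44 -5.55 f
```

```text
clock: 15.88
ee_pos: [0.5515, -0.1454, 0.0058]
ee_rot: [0.74, 0.672, 0.002, 0.002]
contact_force: [2.6, 1.0, 2.8]
opening: 0.0253
clock: 16.05
ee_pos: [0.5521, -0.1455, 0.0061]
ee_rot: [0.741, 0.672, 0.002, 0.002]
contact_force: [2.8, 0.5, 5.9]
opening: 0.0206
clock 16.05 pos [ 552.1 -145.5   45.1] phi -5.6 -> -5.5 open 20.6 F [2.8 0.5 5.9] j [-0.28  0.62  1.85  0.    0.67 -0.18]
shift [0.0005, 0.0167, 0.0015] turn [0.0081, -0.0006, -0.0] mm 13.4
clock: 16.47
ee_pos: [0.5616, -0.1464, 0.0061]
ee_rot: [0.74, 0.672, 0.001, 0.001]
contact_force: [-3.8, 0.7, 10.1]
opening: 0.0213
clock 16.47 pos [ 561.6 -146.4   45.1] phi -5.5 -> -5.5 open 21.3 F [-3.8  0.7 10.1] j [-0.28  0.63  1.82  0.    0.69 -0.18]
shift [0.0005, 0.0047, 0.0013] turn [0.0041, -0.0009, 0.0001] mm 3.9
```

```bash
python3 -m inch '[[[1,0,0.002,0,0,0,0],[1,0,0.004,0,0,0,0],[1,0,0.005,0,0,0,0],[1,0,0.005,0,0,0,0]]]';python3 -m inch '[[[1,0,0.0015,0,0,0,0],[1,0,0.003,0,0,0,0],[1,0,0.003,0,0,0,0]]]';python3 plan.py 565.4 -146.4 44 -5.55 f
python3 - <<'E'
from meas import *
c=capture("top"); crop(c,200,90,360,210,5,"pics/f1.png")
E
```

```text
clock: 16.8
ee_pos: [0.5652, -0.1468, 0.0061]
ee_rot: [0.74, 0.672, 0.001, 0.001]
contact_force: [-4.7, 0.5, 10.6]
opening: 0.0207
clock: 17.05
ee_pos: [0.5676, -0.147, 0.0061]
ee_rot: [0.74, 0.672, 0.001, 0.001]
contact_force: [-3.8, -0.6, 11.3]
opening: 0.0207
clock 17.05 pos [ 567.6 -147.    45.1] phi -5.5 -> -5.5 open 20.7 F [-3.8 -0.6 11.3] j [-0.27  0.63  1.81  0.    0.7  -0.18]
shift [0.0005, -0.0028, 0.0013] turn [0.0033, -0.001, 0.0001] mm 2.5
```

View pics/f1.png

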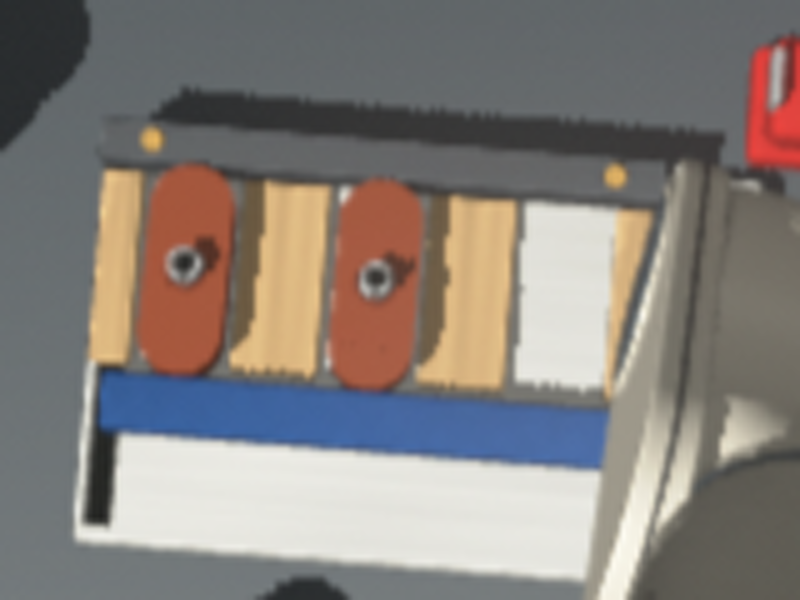

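```bash
for i in 1 2; do python3 -m inch '[[[1,0,0.0015,0,0,0,0],[1,0,0.003,0,0,0,0],[1,0,0.003,0,0,0,0]]]'; done
```

```text
clock: 17.35
ee_pos: [0.5675, -0.147, 0.006]
ee_rot: [0.74, 0.672, -0.0, -0.001]
contact_force: [-14.4, 0.1, 19.5]
opening: 0.0211
clock: 17.6
ee_pos: [0.5673, -0.1469, 0.006]
ee_rot: [0.74, 0.672, -0.002, -0.003]
contact_force: [-22.3, -0.1, 25.1]
opening: 0.0207
```

```bash
python3 -m inch '[[[1,0,-0.003,0,0,0,0],[1,0,-0.003,0,0,0,0],[0.5,0,-0.003,0,0,0,0],[0,0,-0.003,0,0,0,0],[0,0,-0.003,0,0,0,0]]]';python3 -m inch '[[[0,0,0,0,0,0,0],[0,0,0,0,0,0,0],[0,0,0,-0.04,0,0,0],[0,0,0,-0.09,0,0,0],[0,0,0,-0.14,0,0,0]]]';python3 plan.py 440.2 39.5 150 3.4 f
```

```text
clock: 18.02
ee_pos: [0.5708, -0.1472, 0.0052]
ee_rot: [0.74, 0.672, 0.002, 0.001]
contact_force: [-0.8, 0.6, 0.0]
opening: 0.0566
clock: 18.43
ee_pos: [0.5691, -0.1469, 0.1173]
ee_rot: [0.74, 0.672, 0.001, -0.0]
contact_force: [1.4, 0.7, 0.6]
opening: 0.0858
clock 18.43 pos [ 569.1 -146.9  156.3] phi -5.5 -> 3.4 open 85.8 F [1.4 0.7 0.6] j [-0.27  0.46  1.77  0.    0.91 -0.18]
shift [0.2163, -0.1829, 0.008] turn [0.0009, -0.0017, -0.1987] mm 226.7
```

```bash
python3 -m inch '[[[0,0.035,-0.03,0,0,0,-0.04],[0,0.07,-0.06,0,0,0,-0.08],[0,0.105,-0.09,0,0,0,-0.12],[0,0.14,-0.12,0,0,0,-0.16],[0,0.175,-0.15,0,0,0,-0.2]]]';python3 -m inch '[[[0,0.035,-0.028,0,0,0,0],[0,0.041,-0.033,0,0,0,0],[0,0.041,-0.033,0,0,0,0],[0,0.041,-0.033,0,0,0,0]]]';python3 plan.py 440.2 39.5 23 3.4 f
python3 - <<'E'
from meas import *
c=capture("top"); crop(c,200,100,360,220,5,"pics/f2.png"); buttons(c)
c=capture("side"); crop(c,200,150,360,270,4,"pics/f3.png")
E
```

```text
clock: 18.85
ee_pos: [0.4632, 0.0048, 0.117]
ee_rot: [0.685, 0.728, 0.002, 0.001]
contact_force: [0.8, -0.5, 0.6]
opening: 0.0854
clock: 19.18
ee_pos: [0.4368, 0.035, 0.1171]
ee_rot: [0.685, 0.729, 0.002, 0.002]
contact_force: [0.7, -1.0, -0.0]
opening: 0.0849
clock 19.18 pos [436.8  35.  156.1] phi 3.5 -> 3.4 open 84.9 F [ 0.7 -1.  -0. ] j [ 0.05  0.27  2.09  0.    0.78 -0.01]
shift [0.0054, 0.0037, 0.1664] turn [0.0067, -0.0, 0.0028] mm 133.3
pix [ 16. 413.] ctr mm [ 37.9 611.2] size [74.5 36.3] long axis deg 88.8
pix [102. 157.] ctr mm [627.6 414. ] size [63.6 38.4] long axis deg 62.4
pix [275. 147.] ctr mm [ 6.465e+02 -2.000e-01] size [38.8 99.8] long axis deg -5.2
pix [237. 144.] ctr mm [655.3  90.2] size [ 41.  100.5] long axis deg -6.9
pix [381. 114.] ctr mm [ 726.8 -256.5] size [149.3  64.8] long axis deg 85.4
```

View pics/f2.png

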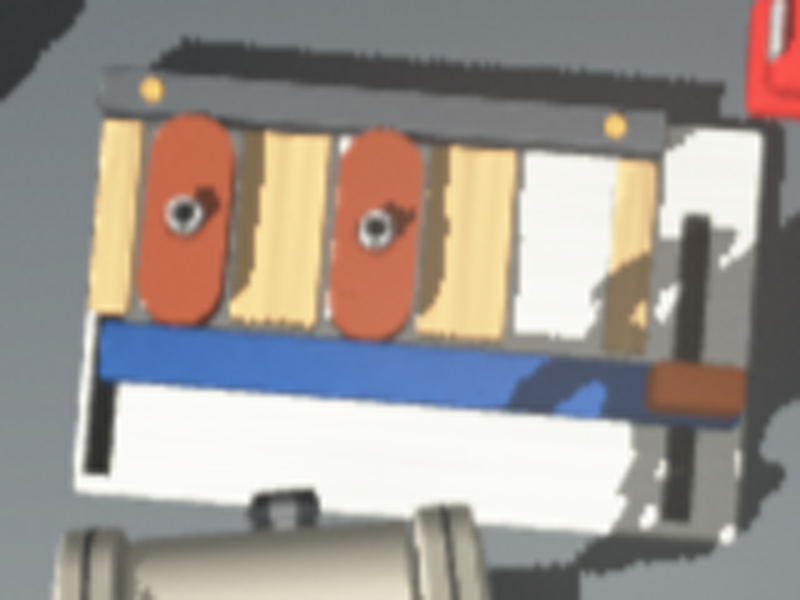

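View pics/f3.png

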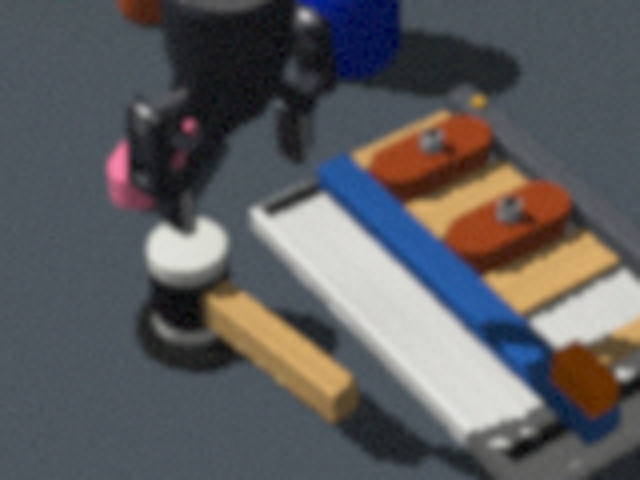

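```bash
python3 -m inch '[[[0,0.003,0.002,0.04,0,0,0],[0,0.003,0.002,0.08,0,0,0],[0,0.003,0.002,0.12,0,0,0],[0,0.003,0.002,0.15,0,0,0],[0,0.003,0.002,0.164,0,0,0]]]';python3 -m inch '[[[0,0,0,0,0,0,0],[0,0,0,0,0,0,0]]]';python3 plan.py 440.2 39.5 23 3.4 f
python3 - <<'E'
from meas import *
c=capture("side"); crop(c,200,150,360,270,4,"pics/f4.png")
E
```

```text
clock: 19.7
ee_pos: [0.4373, 0.0363, -0.0173]
ee_rot: [0.686, 0.727, 0.0, 0.0]
contact_force: [0.2, -0.5, 0.2]
opening: 0.0855
clock: 19.87
ee_pos: [0.4382, 0.0366, -0.015]
ee_rot: [0.686, 0.728, 0.001, 0.001]
contact_force: [0.2, -0.1, 0.0]
opening: 0.0858
clock 19.87 pos [438.2  36.6  24. ] phi 3.4 -> 3.4 open 85.8 F [ 0.2 -0.1  0. ] j [ 0.06  0.55  2.13  0.    0.46 -0.  ]
shift [0.0034, 0.0027, 0.0013] turn [0.0032, -0.0002, -0.0007] mm 3.6
```

View pics/f4.png

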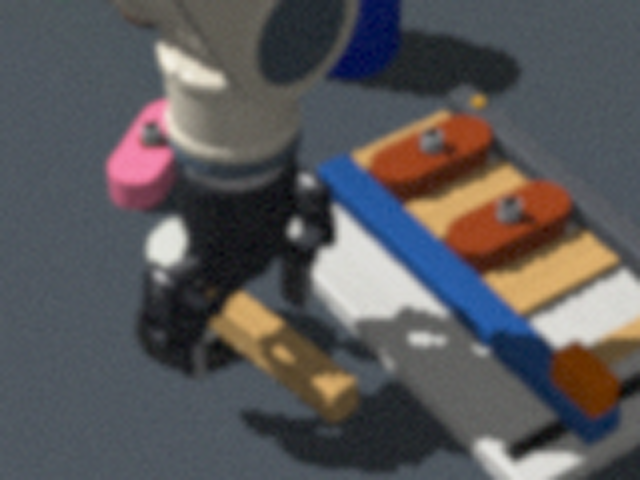

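```bash
python3 -m inch '[[[0,0.003,0.0025,0.001,0,0,0],[0.5,0.003,0.0025,0.001,0,0,0],[1,0.003,0.0025,0.001,0,0,0],[1,0.003,0.0025,0.001,0,0,0],[1,0.003,0.0025,0.001,0,0,0]]]' 120;python3 -m inch '[[[1,0,0,0,0,0,0],[1,0,0,0,0,0,0],[1,0,0,0,0,0,0]]]';python3 plan.py 440.2 39.5 23 3.4 f; python3 -m inch '[[[1,0,0,-0.02,0,0,0],[1,0,0,-0.06,0,0,0],[1,0,0,-0.11,0,0,0],[1,0,0,-0.16,0,0,0],[1,0,0,-0.16,0,0,0]]]'
python3 plan.py 648 -58 150 3.4 f
python3 - <<'E'
from meas import *
c=capture("side"); crop(c,180,90,340,210,4,"pics/f5.png")
E
```

```text
clock: 20.33
ee_pos: [0.4401, 0.04, -0.0147]
ee_rot: [0.685, 0.728, 0.002, 0.002]
contact_force: [-0.4, 0.4, -0.9]
opening: 0.039
clock: 20.58
ee_pos: [0.4404, 0.04, -0.0147]
ee_rot: [0.685, 0.728, 0.002, 0.002]
contact_force: [-0.3, 0.3, 5.3]
opening: 0.0207
clock 20.58 pos [440.4  40.   24.3] phi 3.4 -> 3.4 open 20.7 F [-0.3  0.3  5.3] j [0.06 0.55 2.13 0.   0.46 0.  ]
shift [-0.0006, -0.0003, 0.0016] turn [0.0065, -0.0004, 0.0011] mm 1.4
clock: 21.0
ee_pos: [0.4433, 0.0402, 0.1187]
ee_rot: [0.685, 0.728, 0.005, 0.005]
contact_force: [1.8, 0.3, -2.1]
opening: 0.0206
clock 21.0 pos [443.3  40.2 157.7] phi 3.5 -> 3.4 open 20.6 F [ 1.8  0.3 -2.1] j [0.06 0.27 2.08 0.   0.77 0.  ]
shift [-0.1379, 0.2478, 0.0132] turn [0.0181, -0.0003, 0.0014] mm 227.2
```

View pics/f5.png

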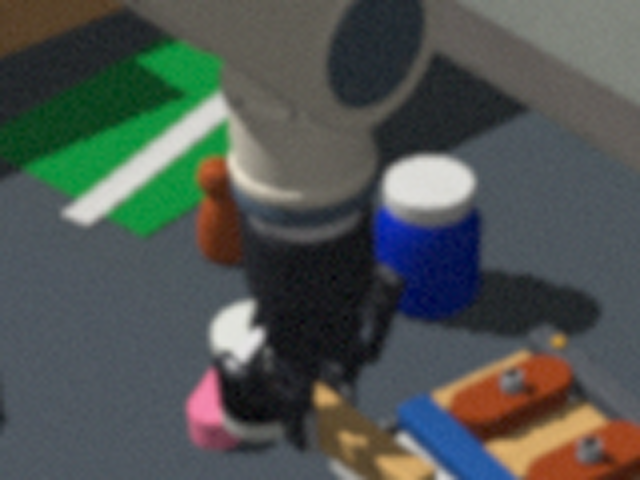

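```bash
python3 -m inch '[[[1,-0.02,0.036,0,0,0,0],[1,-0.044,0.08,0,0,0,0],[1,-0.068,0.124,0,0,0,0],[1,-0.092,0.167,0,0,0,0],[1,-0.115,0.21,0,0,0,0]]]';python3 -m inch '[[[1,-0.015,0.025,0.01,0,0,0],[1,-0.021,0.036,0.03,0,0,0],[1,-0.021,0.036,0.05,0,0,0],[1,-0.021,0.036,0.055,0,0,0]]]';python3 -m inch '[[[1,0,0,0,0,0,0],[1,0,0,0,0,0,0]]]';python3 plan.py 646.9 -57.4 64.3 3.4 f
python3 - <<'E'
from meas import *
c=capture("side"); crop(c,240,110,400,230,4,"pics/f6.png")
c=capture("top"); crop(c,200,100,360,220,5,"pics/f7.png")
E
```

```text
clock: 21.47
ee_pos: [0.6123, -0.0427, 0.1108]
ee_rot: [0.685, 0.728, 0.0, -0.0]
contact_force: [0.1, 0.6, -3.2]
opening: 0.0203
clock: 21.8
ee_pos: [0.6391, -0.057, 0.064]
ee_rot: [0.686, 0.728, -0.001, -0.002]
contact_force: [-1.1, -0.4, -4.3]
opening: 0.0202
clock: 21.97
ee_pos: [0.641, -0.0565, 0.0682]
ee_rot: [0.685, 0.728, 0.001, 0.0]
contact_force: [0.1, 0.1, -3.8]
opening: 0.0204
clock 21.97 pos [641.  -56.5 107.2] phi 3.5 -> 3.4 open 20.4 F [ 0.1  0.1 -3.8] j [-0.11  0.6   1.66  0.    0.88 -0.17]
shift [-0.0016, 0.0073, 0.0536] turn [0.001, -0.0009, 0.0015] mm 43.3
```

View pics/f6.png

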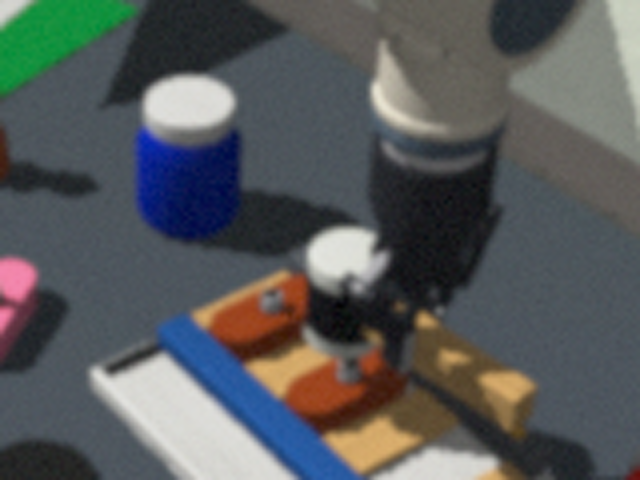

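View pics/f7.png

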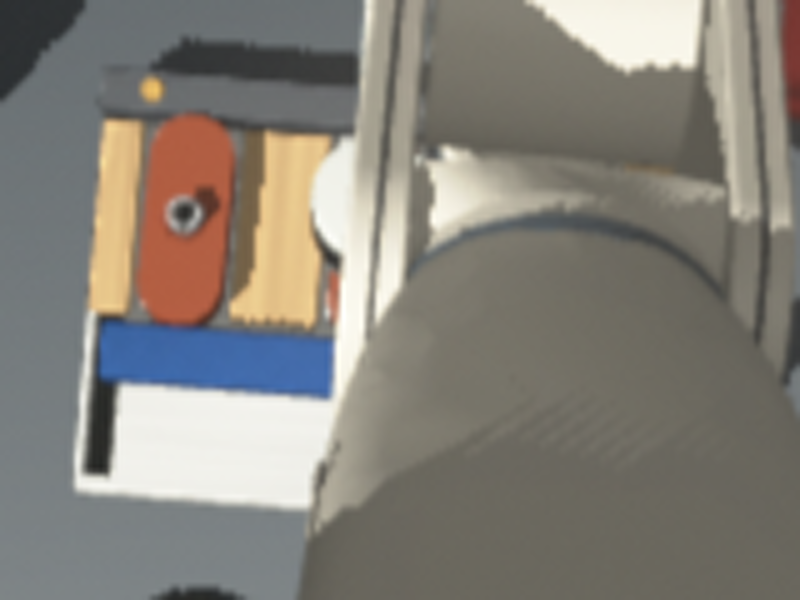

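```bash
python3 -m inch '[[[1,-0.001,0.006,0.015,0,0,0],[1,-0.001,0.006,0.03,0,0,0],[1,-0.001,0.006,0.04,0,0,0],[1,-0.001,0.006,0.045,0,0,0],[1,-0.001,0.006,0.05,0,0,0]]]';python3 -m inch '[[[1,0,0,0.002,0,0,0],[1,0,0,0.003,0,0,0],[1,0,0,0.003,0,0,0]]]';python3 plan.py 646.9 -57.4 64.3 3.4 f
```

```text
clock: 22.48
ee_pos: [0.6475, -0.0574, 0.0294]
ee_rot: [0.685, 0.728, 0.002, 0.001]
contact_force: [-1.5, -0.8, 4.8]
opening: 0.0203
clock: 22.73
ee_pos: [0.6475, -0.0573, 0.0274]
ee_rot: [0.686, 0.728, 0.002, 0.001]
contact_force: [-0.2, -0.1, 1.6]
opening: 0.0205
clock 22.73 pos [647.5 -57.3  66.4] phi 3.4 -> 3.4 open 20.5 F [-0.2 -0.1  1.6] j [-0.11  0.67  1.66  0.    0.81 -0.17]
shift [-0.0001, -0.0008, 0.0026] turn [0.0052, -0.0004, 0.0011] mm 2.2
```

Driving. Continue in small steps until the wood stops it.

```bash
python3 -m inch '[[[1,0,0,0.0015,0,0,0],[1,0,0,0.003,0,0,0],[1,0,0,0.003,0,0,0]]]';python3 -m inch '[[[1,0,0,0.0015,0,0,0],[1,0,0,0.0025,0,0,0],[1,0,0,0.0025,0,0,0]]]';python3 -m inch '[[[1,0,0,0.0015,0,0,0],[1,0,0,0.0025,0,0,0],[1,0,0,0.0025,0,0,0]]]'
```

```text
clock: 22.98
ee_pos: [0.6476, -0.0573, 0.0253]
ee_rot: [0.685, 0.728, 0.002, 0.001]
contact_force: [-1.8, 0.4, 5.4]
opening: 0.0204
clock: 23.23
ee_pos: [0.6477, -0.0576, 0.0249]
ee_rot: [0.685, 0.728, 0.002, 0.002]
contact_force: [-6.3, -1.6, 19.0]
opening: 0.0202
clock: 23.48
ee_pos: [0.6488, -0.0581, 0.024]
ee_rot: [0.685, 0.728, 0.002, 0.003]
contact_force: [-6.9, -3.6, 23.9]
opening: 0.0203
```

```bash
python3 -m inch '[[[1,0,0,-0.02,0,0,0],[1,0,0,-0.045,0,0,0],[1,0,0,-0.06,0,0,0],[1,0,0,-0.06,0,0,0],[1,0,0,-0.06,0,0,0]]]';python3 plan.py 655.6 31.8 107 3.4 f
python3 - <<'E'
from meas import *
c=capture("side"); crop(c,240,110,400,230,5,"pics/g1.png")
E
```

```text
clock: 23.9
ee_pos: [0.6474, -0.0574, 0.0688]
ee_rot: [0.685, 0.728, 0.002, 0.002]
contact_force: [-0.4, 0.5, -4.4]
opening: 0.0205
clock 23.9 pos [647.4 -57.4 107.8] phi 3.5 -> 3.4 open 20.5 F [-0.4  0.5 -4.4] j [-0.11  0.61  1.65  0.    0.88 -0.17]
shift [0.1107, 0.0169, 0.0011] turn [0.0059, 0.0, 0.0013] mm 89.6
```

View pics/g1.png

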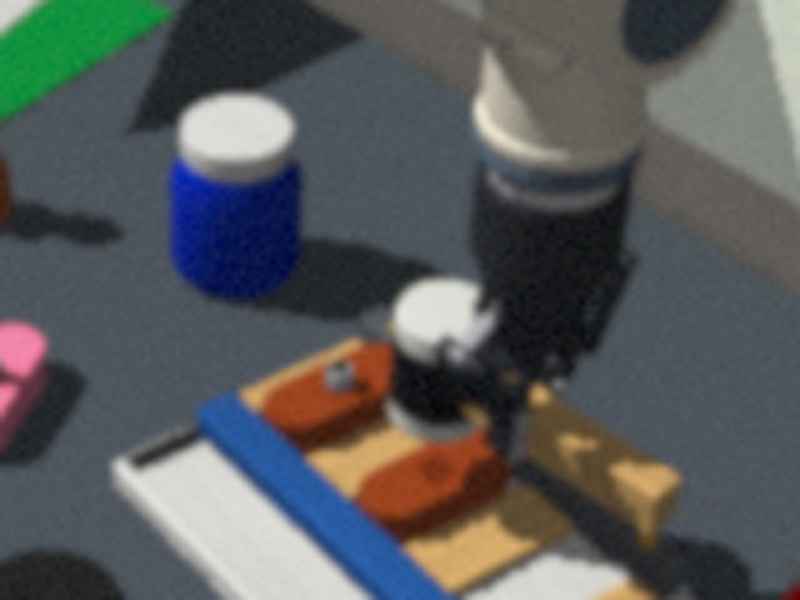

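Mid sleeve is flush. Now over to the left nest.

```bash
python3 -m inch '[[[1,0.035,0.006,0,0,0,0],[1,0.075,0.012,0,0,0,0],[1,0.111,0.016,0,0,0,0],[1,0.111,0.016,0,0,0,0],[1,0.111,0.016,0,0,0,0]]]';python3 -m inch '[[[1,0,0,0,0,0,0],[1,0,0,0,0,0,0]]]';python3 plan.py 655.6 31.8 64.3 3.4 f
python3 - <<'E'
from meas import *
c=capture("side"); crop(c,240,110,400,230,4,"pics/g2.png")
E
```

```text
clock: 24.37
ee_pos: [0.6536, 0.0336, 0.0671]
ee_rot: [0.684, 0.729, 0.001, 0.0]
contact_force: [-0.3, -0.8, -3.0]
opening: 0.0203
clock: 24.53
ee_pos: [0.6541, 0.0312, 0.068]
ee_rot: [0.686, 0.728, 0.001, 0.001]
contact_force: [1.0, 0.1, -4.2]
opening: 0.0208
clock 24.53 pos [654.1  31.2 107. ] phi 3.4 -> 3.4 open 20.8 F [ 1.   0.1 -4.2] j [ 0.03  0.62  1.63  0.    0.89 -0.03]
shift [0.0007, 0.0019, 0.0533] turn [0.003, -0.0, 0.0004] mm 42.7
```

View pics/g2.png

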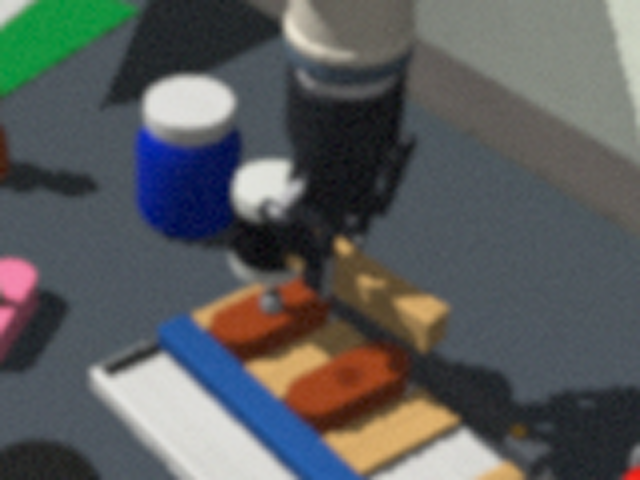

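```bash
python3 -m inch '[[[1,0,0.001,0.015,0,0,0],[1,0,0.001,0.03,0,0,0],[1,0,0.001,0.04,0,0,0],[1,0,0.001,0.045,0,0,0],[1,0,0.001,0.05,0,0,0]]]';python3 -m inch '[[[1,0,0,0.002,0,0,0],[1,0,0,0.003,0,0,0],[1,0,0,0.003,0,0,0]]]';python3 -m inch '[[[1,0,0,0.0015,0,0,0],[1,0,0,0.003,0,0,0],[1,0,0,0.003,0,0,0]]]';python3 -m inch '[[[1,0,0,0.0015,0,0,0],[1,0,0,0.0025,0,0,0],[1,0,0,0.0025,0,0,0]]]'
```

```text
clock: 25.0
ee_pos: [0.6551, 0.0314, 0.0282]
ee_rot: [0.685, 0.728, 0.001, 0.001]
contact_force: [-2.7, -3.3, 3.9]
opening: 0.0204
clock: 25.25
ee_pos: [0.6557, 0.0321, 0.0266]
ee_rot: [0.686, 0.728, 0.002, 0.001]
contact_force: [-0.8, -1.5, -0.2]
opening: 0.0207
clock: 25.5
ee_pos: [0.6559, 0.0322, 0.0245]
ee_rot: [0.685, 0.728, 0.002, 0.001]
contact_force: [-2.1, -2.6, 5.4]
opening: 0.0205
clock: 25.75
ee_pos: [0.6561, 0.032, 0.0241]
ee_rot: [0.685, 0.728, 0.002, 0.002]
contact_force: [-7.1, -4.7, 17.7]
opening: 0.0205
```

```bash
python3 -m inch '[[[1,0,0,0.0015,0,0,0],[1,0,0,0.0025,0,0,0],[1,0,0,0.0025,0,0,0]]]'; python3 -m inch '[[[1,0,0,-0.02,0,0,0],[1,0,0,-0.06,0,0,0],[1,0,0,-0.1,0,0,0],[1,0,0,-0.14,0,0,0],[1,-0.03,0,-0.14,0,0,0]]]';python3 plan.py 439.4 35.8 150 3.4 f
python3 - <<'E'
from meas import *
c=capture("side"); crop(c,240,90,400,210,5,"pics/g3.png")
W=cloud(c)
hsv=cv2.cvtColor(c["img"],cv2.COLOR_RGB2HSV)
E
```

```text
clock: 26.0
ee_pos: [0.6562, 0.0318, 0.0238]
ee_rot: [0.685, 0.728, 0.002, 0.002]
contact_force: [-11.6, -4.7, 31.7]
opening: 0.0202
clock: 26.42
ee_pos: [0.661, 0.0118, 0.1387]
ee_rot: [0.684, 0.729, 0.006, 0.004]
contact_force: [2.2, -0.4, -3.2]
opening: 0.0206
clock 26.42 pos [661.   11.8 177.7] phi 3.6 -> 3.4 open 20.6 F [ 2.2 -0.4 -3.2] j [-0.    0.53  1.59  0.    1.   -0.07]
shift [0.0474, -0.2751, 0.0306] turn [0.0189, -0.0021, 0.0048] mm 224.6
```

View pics/g3.png

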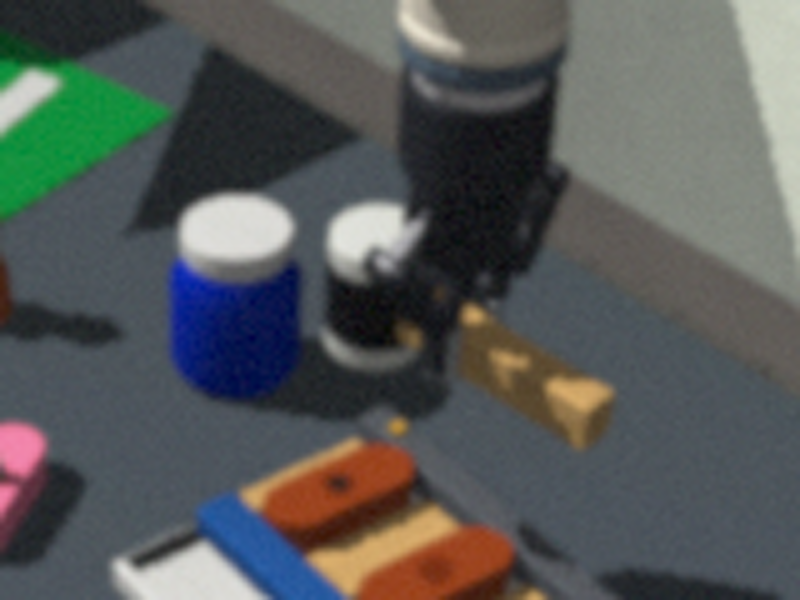

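```bash
python3 -m inch '[[[1,0.01,-0.04,0,0,0,0],[1,0.02,-0.085,0,0,0,0],[1,0.03,-0.13,0,0,0,0],[1,0.04,-0.175,0,0,0,0],[1,0.045,-0.22,0.01,0,0,0]]]';python3 -m inch '[[[1,0.002,-0.04,0,0,0,0],[1,0.002,-0.052,0.02,0,0,0],[1,0.002,-0.052,0.04,0,0,0],[1,0.002,-0.052,0.04,0,0,0],[1,0.002,-0.052,0.04,0,0,0]]]';python3 plan.py 439.4 35.8 27 3.4 f
python3 - <<'E'
from meas import *
c=capture("top"); crop(c,200,100,360,220,5,"pics/g4.png"); buttons(c,z=.046);W=cloud(c)
for u,v in[(237,142),(275,146)]: print(W[v-8:v+9:4,u,2].round(4))
c=capture("side"); crop(c,180,130,340,250,5,"pics/g5.png")
E
```

```text
clock: 26.88
ee_pos: [0.4777, 0.0342, 0.1236]
ee_rot: [0.685, 0.728, 0.002, 0.002]
contact_force: [0.6, 0.0, -3.2]
opening: 0.0207
clock: 27.3
ee_pos: [0.437, 0.0327, 0.0907]
ee_rot: [0.686, 0.728, 0.001, 0.001]
contact_force: [0.4, 0.1, -2.7]
opening: 0.0208
clock 27.3 pos [437.   32.7 129.7] phi 3.4 -> 3.4 open 20.8 F [ 0.4  0.1 -2.7] j [ 0.05  0.32  2.11  0.    0.71 -0.01]
shift [0.0036, 0.003, 0.1284] turn [0.003, -0.0006, 0.001] mm 102.8
pix [ 16. 413.] ctr mm [ 44.8 600.5] size [73.2 35.7] long axis deg 88.8
pix [102. 157.] ctr mm [624.  406.8] size [62.5 37.7] long axis deg 62.4
pix [275. 147.] ctr mm [ 6.426e+02 -4.000e-01] size [38.2 98. ] long axis deg -6.2
pix [237. 144.] ctr mm [651.3  88.8] size [40.3 98.7] long axis deg -6.9
pix [381. 114.] ctr mm [ 721.4 -251.8] size [146.8  63.8] long axis deg 85.4
[0.0408 0.043  0.0446 0.0478 0.0464]
[0.047  0.0464 0.0466 0.0479 0.0461]
```

View pics/g4.png

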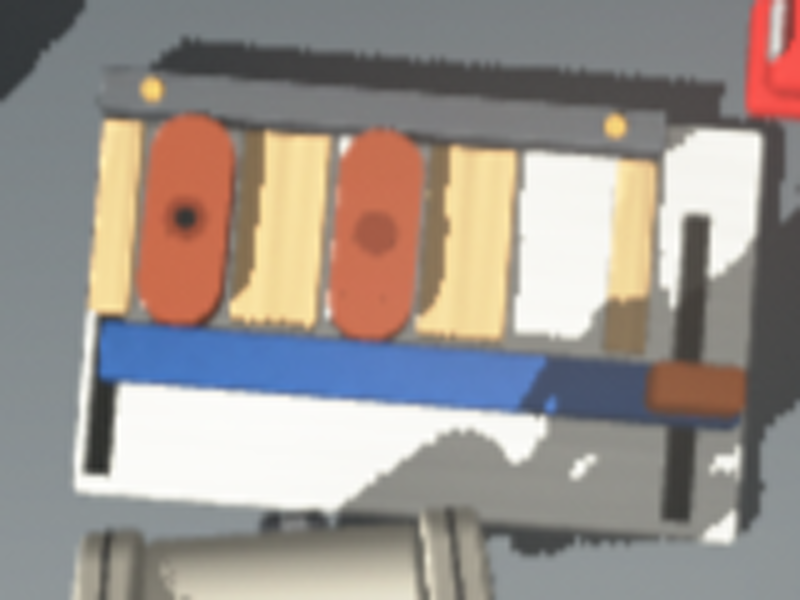

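View pics/g5.png

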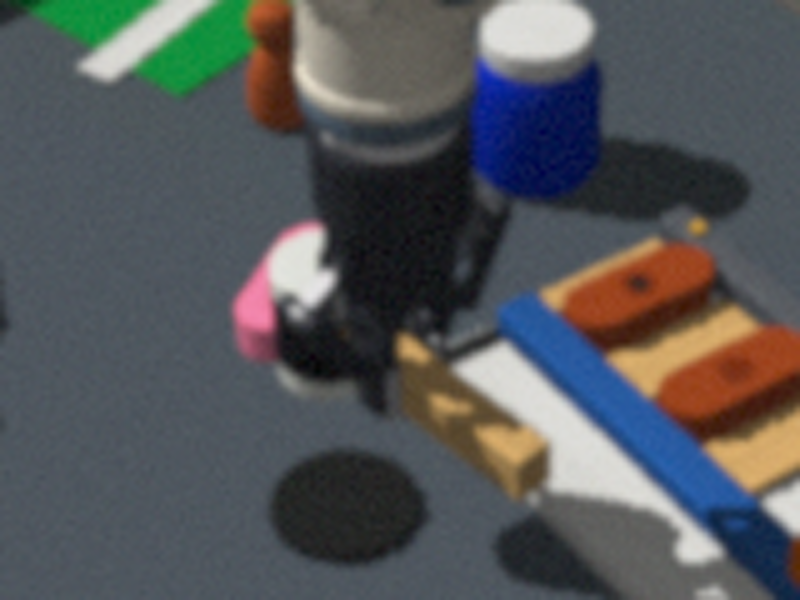

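```bash
python3 - <<'E'
from meas import *
for n,ctr in(("top",None),("side",None)):
    Ws=[cloud(capture(n))[...,2] for _ in range(8)]; c=capture(n)
    Z=np.nanmean(Ws,0)
    for nm,P in(("left",[.6513,.0888,.046]),("mid",[.6426,-.0004,.046])):
        u,v=proj(c,P)[0].round().astype(int); print(n,nm,u,v); print((Z[v-6:v+7:1,u-5:u+6]*1000).round(1)); print(c["img"][v,u-5:u+6].tolist())
E
```

```text
top left 237 143
[[45.7 44.5 44.9 45.5 44.9 46.2 45.4 44.2 45.2 44.2 45.2]
 [45.3 44.5 44.2 45.8 45.7 44.1 45.7 46.2 44.6 45.5 46.3]
 [45.1 46.4 46.4 46.6 46.4 45.6 44.5 44.2 44.2 45.2 46.3]
 [45.6 44.6 46.9 45.5 46.8 45.9 45.8 45.5 44.9 43.9 46.3]
 [45.4 46.1 45.5 46.8 46.4 46.2 44.7 46.4 46.8 44.  44.3]
 [46.8 46.  45.7 46.1 46.7 45.1 46.2 46.7 45.9 43.1 45.6]
 [45.7 45.6 45.4 46.4 44.8 45.9 45.7 45.8 44.5 46.8 45.5]
 [45.3 46.7 45.6 45.8 45.5 46.1 45.9 46.4 46.5 45.  44.7]
 [43.8 44.8 44.5 45.9 45.8 45.2 45.9 45.4 45.8 45.1 46.2]
 [45.7 45.  45.4 46.1 45.4 46.3 46.3 47.  44.9 44.6 46.4]
 [44.6 45.1 45.1 43.8 46.4 44.9 45.  44.5 44.6 45.5 46.4]
 [46.4 44.3 45.7 44.3 45.4 44.4 44.1 45.1 45.4 45.7 45.8]
 [44.6 44.  44.9 45.3 45.9 45.1 46.  44.2 45.  45.4 44.8]]
[[189, 98, 72], [166, 86, 63], [139, 76, 59], [85, 61, 53], [59, 56, 52], [57, 56, 53], [71, 59, 54], [128, 74, 59], [158, 83, 62], [180, 96, 70], [198, 106, 76]]
top mid 275 146
[[44.3 44.6 44.3 43.8 44.7 45.7 44.8 44.7 45.8 44.4 45.1]
 [44.2 45.5 45.1 45.1 44.2 44.8 44.7 45.1 44.9 44.5 44.3]
 [45.7 44.8 46.3 46.3 46.  45.  4
[... 1948 characters left out ...]
 46.  46.6]
 [46.2 47.8 47.  47.1 48.3 47.1 47.7 47.2 46.4 46.7 45.8]
 [45.6 47.8 47.2 47.2 47.4 46.5 47.9 47.6 47.2 47.5 46. ]
 [47.9 46.7 47.1 47.1 47.9 46.7 47.  47.1 45.3 47.2 46.8]
 [46.6 46.3 45.6 47.5 46.7 46.9 47.6 47.3 46.1 46.2 46.3]
 [46.1 46.4 46.7 46.9 46.7 48.  46.2 46.8 46.9 45.8 45.6]
 [47.3 46.8 47.1 45.9 46.9 45.2 46.9 46.8 45.4 46.9 45. ]
 [45.6 47.2 46.3 46.5 46.7 46.9 47.1 46.1 45.7 43.1 40.5]
 [46.8 46.4 46.7 46.1 45.9 47.5 45.1 43.  41.  38.2 36.5]
 [46.3 47.1 46.2 46.9 44.9 43.2 41.4 37.9 36.7 35.6 33.3]]
[[156, 67, 34], [148, 67, 31], [134, 53, 26], [126, 50, 25], [126, 50, 23], [127, 53, 27], [124, 50, 23], [129, 52, 21], [141, 58, 29], [155, 67, 34], [156, 67, 32]]
```

```bash
python3 -m inch '[[[1,0.003,0.002,0.035,0,0,0],[1,0.003,0.002,0.07,0,0,0],[1,0.003,0.002,0.1,0,0,0],[1,0.003,0.002,0.118,0,0,0],[1,0.003,0.002,0.124,0,0,0]]]';python3 -m inch '[[[1,0,0,0,0,0,0],[1,0,0,0,0,0,0]]]';python3 plan.py 439.4 35.8 24.3 3.4 f
python3 - <<'E'
from meas import *
c=capture("side"); crop(c,180,130,340,250,5,"pics/g6.png")
E
```

```text
clock: 28.72
ee_pos: [0.4377, 0.035, -0.01]
ee_rot: [0.685, 0.728, 0.0, -0.0]
contact_force: [-1.0, -0.4, -2.7]
opening: 0.0202
clock: 28.88
ee_pos: [0.4395, 0.0351, -0.0077]
ee_rot: [0.685, 0.728, 0.002, 0.001]
contact_force: [0.1, 0.5, -3.0]
opening: 0.0202
clock 28.88 pos [439.5  35.1  31.3] phi 3.5 -> 3.4 open 20.2 F [ 0.1  0.5 -3. ] j [ 0.05  0.53  2.13  0.    0.47 -0.01]
shift [0.0009, -0.0002, 0.0088] turn [0.0051, -0.0003, 0.0011] mm 7.1
```

View pics/g6.png

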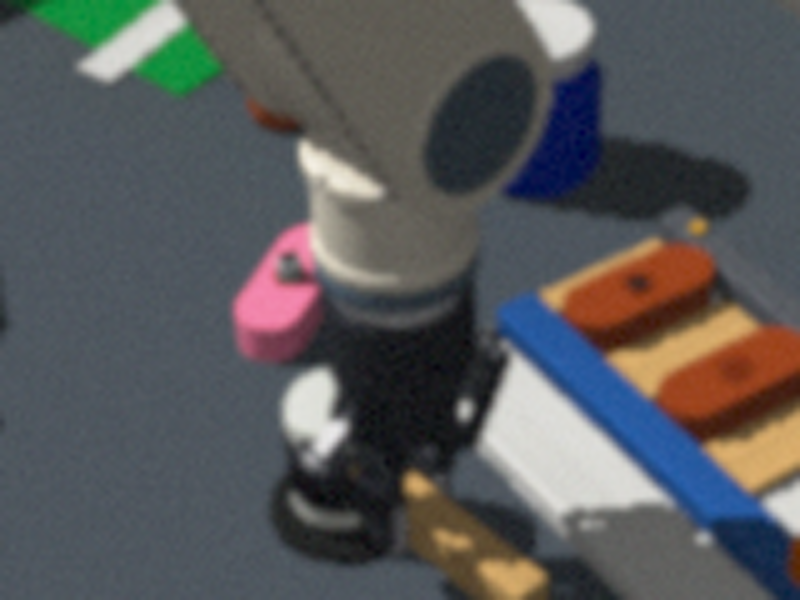

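```bash
python3 -m inch '[[[1,0,0,0.003,0,0,0],[1,0,0,0.006,0,0,0],[1,0,0,0.007,0,0,0],[1,0,0,0.007,0,0,0]]]';python3 -m inch '[[[1,0,0,0.001,0,0,0],[1,0,0,0.002,0,0,0],[1,0,0,0.002,0,0,0]]]'
```

```text
clock: 29.27
ee_pos: [0.4394, 0.0351, -0.0134]
ee_rot: [0.686, 0.728, 0.002, 0.001]
contact_force: [-0.4, 0.3, -4.0]
opening: 0.02
clock: 29.52
ee_pos: [0.4392, 0.0351, -0.0152]
ee_rot: [0.685, 0.728, 0.001, 0.001]
contact_force: [0.2, 0.3, -4.0]
opening: 0.0207
```

```bash
python3 -m inch '[[[1,0,0,0.001,0,0,0],[1,0,0,0.002,0,0,0],[1,0,0,0.002,0,0,0]]]'
```

```text
clock: 29.77
ee_pos: [0.4393, 0.0348, -0.0157]
ee_rot: [0.685, 0.728, 0.001, 0.001]
contact_force: [-4.4, -3.3, 18.3]
opening: 0.0203
```

Contact with the pad. Back off slightly and release.

```bash
python3 -m inch '[[[1,0,0,-0.001,0,0,0],[1,0,0,-0.001,0,0,0],[0.5,0,0,-0.001,0,0,0],[0,0,0,-0.001,0,0,0],[0,0,0,-0.001,0,0,0]]]';python3 -m inch '[[[0,0,0,0,0,0,0],[0,0,0,0,0,0,0],[0,0,0,-0.03,0,0,0],[0,0,0,-0.07,0,0,0],[0,0,0,-0.12,0,0,0]]]';python3 -m inch '[[[0,0,0,-0.05,0,0,0],[0,0,0,-0.05,0,0,0]]]';python3 plan.py 565.4 -147 150 -5.55 f
python3 - <<'E'
from meas import *
c=capture("side"); crop(c,180,130,340,250,5,"pics/g7.png")
c=capture("top"); crop(c,200,100,360,220,5,"pics/g8.png")
E
```

```text
clock: 30.18
ee_pos: [0.4395, 0.0351, -0.016]
ee_rot: [0.686, 0.728, 0.002, 0.001]
contact_force: [0.3, 0.2, 0.3]
opening: 0.0562
clock: 30.6
ee_pos: [0.4369, 0.035, 0.0795]
ee_rot: [0.685, 0.728, -0.0, -0.0]
contact_force: [1.2, 0.7, 0.9]
opening: 0.0854
clock: 30.77
ee_pos: [0.4432, 0.0353, 0.1263]
ee_rot: [0.685, 0.728, 0.006, 0.005]
contact_force: [1.8, -0.3, -0.5]
opening: 0.0853
clock 30.77 pos [443.2  35.3 165.3] phi 3.5 -> -5.5 open 85.3 F [ 1.8 -0.3 -0.5] j [ 0.05  0.26  2.08  0.    0.79 -0.01]
shift [-0.2367, 0.1384, 0.0212] turn [0.0191, -0.0017, 0.2001] mm 220.0
```

View pics/g7.png

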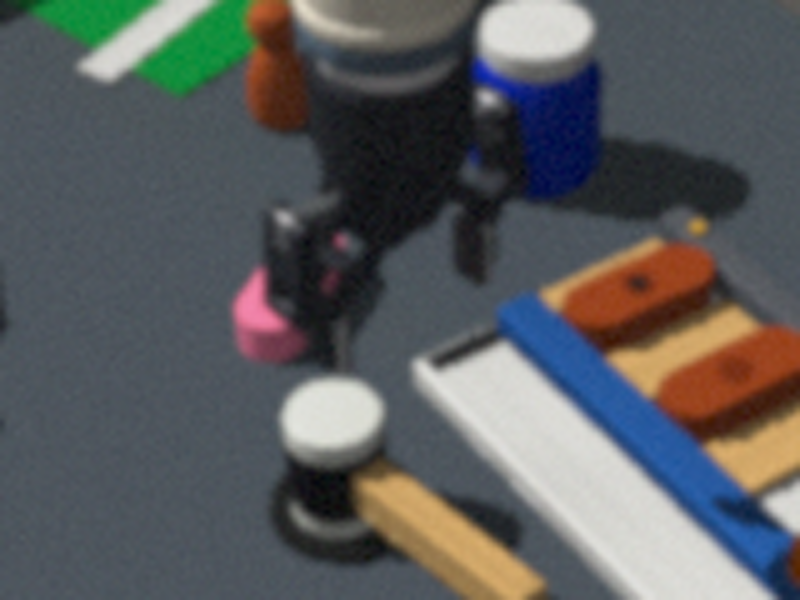

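```bash
python3 -m inch '[[[0,-0.04,0.023,0,0,0,0.04],[0,-0.08,0.046,0,0,0,0.08],[0,-0.12,0.07,0,0,0,0.12],[0,-0.16,0.093,0,0,0,0.16],[0,-0.2,0.116,0,0,0,0.2]]]';python3 -m inch '[[[0,-0.037,0.024,0.02,0,0,0],[0,-0.037,0.024,0.05,0,0,0],[0,-0.037,0.024,0.08,0,0,0],[0,-0.037,0.024,0.08,0,0,0],[0,-0.037,0.024,0.08,0,0,0]]]';python3 plan.py 567 -147 44.5 -5.55 f
```

```text
clock: 31.28
ee_pos: [0.5404, -0.1204, 0.1183]
ee_rot: [0.741, 0.672, 0.001, -0.0]
contact_force: [1.0, 0.2, -0.7]
opening: 0.0853
clock: 31.7
ee_pos: [0.555, -0.1498, 0.0538]
ee_rot: [0.741, 0.672, -0.0, -0.002]
contact_force: [-0.1, -0.7, 0.1]
opening: 0.0855
clock 31.7 pos [ 555.  -149.8   92.8] phi -5.6 -> -5.5 open 85.5 F [-0.1 -0.7  0.1] j [-0.29  0.54  1.82  0.    0.78 -0.19]
shift [0.0048, 0.0147, 0.0603] turn [-0.003, -0.0026, -0.0002] mm 49.8
```

```bash
python3 -m inch '[[[0,0.004,0.012,0.01,0,0,0],[0,0.004,0.012,0.03,0,0,0],[0,0.004,0.012,0.05,0,0,0],[0,0.004,0.012,0.06,0,0,0],[0,0.004,0.012,0.06,0,0,0]]]';python3 -m inch '[[[0,0,0,0,0,0,0],[0,0,0,0,0,0,0]]]';python3 plan.py 567 -147 44.5 -5.55 f
python3 - <<'E'
from meas import *
c=capture("side"); crop(c,280,170,400,260,5,"pics/g9.png")
E
```

```text
clock: 32.12
ee_pos: [0.5673, -0.1474, 0.0075]
ee_rot: [0.74, 0.672, 0.001, 0.0]
contact_force: [0.4, 0.3, 0.2]
opening: 0.0854
clock: 32.28
ee_pos: [0.5685, -0.1481, 0.0095]
ee_rot: [0.74, 0.672, 0.002, 0.002]
contact_force: [-0.0, 0.7, 0.0]
opening: 0.0852
clock 32.28 pos [ 568.5 -148.1   48.5] phi -5.5 -> -5.5 open 85.2 F [-0.   0.7  0. ] j [-0.28  0.63  1.81  0.    0.7  -0.18]
shift [0.0012, -0.0021, 0.005] turn [0.007, -0.0007, 0.0005] mm 4.4
```

View pics/g9.png

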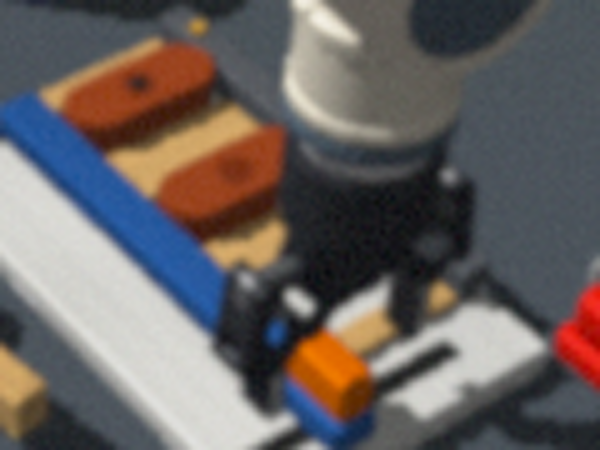

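```bash
python3 -m inch '[[[0.5,0,-0.002,0.004,0,0,0],[1,0,-0.002,0.004,0,0,0],[1,0,-0.002,0.004,0,0,0],[1,0,-0.002,0.004,0,0,0],[1,0,-0.002,0.004,0,0,0]]]' 60;python3 -m inch '[[[1,0,0,0,0,0,0],[1,0,0,0,0,0,0]]]';python3 -m inch '[[[1,0,-0.008,0,0,0,0],[1,0,-0.018,0,0,0,0],[1,0,-0.03,0,0,0,0],[1,0,-0.04,0,0,0,0],[1,0,-0.046,0,0,0,0]]]';python3 -m inch '[[[1,0,-0.002,0,0,0,0],[1,0,-0.003,0,0,0,0],[1,0,-0.003,0,0,0,0]]]'
```

```text
clock: 32.75
ee_pos: [0.566, -0.148, 0.0054]
ee_rot: [0.741, 0.672, 0.002, 0.001]
contact_force: [-0.5, 0.0, 0.0]
opening: 0.0256
clock: 32.92
ee_pos: [0.5665, -0.1481, 0.0057]
ee_rot: [0.741, 0.672, 0.002, 0.002]
contact_force: [0.8, 0.2, 3.8]
opening: 0.0212
clock: 33.33
ee_pos: [0.5298, -0.1445, 0.0057]
ee_rot: [0.741, 0.672, 0.002, 0.002]
contact_force: [5.5, 1.2, 3.2]
opening: 0.0208
clock: 33.58
ee_pos: [0.5276, -0.1443, 0.0056]
ee_rot: [0.741, 0.672, 0.002, 0.002]
contact_force: [3.0, 1.1, 7.1]
opening: 0.0211
```

```bash
python3 -m inch '[[[1,0,-0.0015,0,0,0,0],[1,0,-0.003,0,0,0,0],[1,0,-0.003,0,0,0,0]]]';python3 -m inch '[[[1,0,0.002,0,0,0,0],[0.5,0,0.002,0,0,0,0],[0,0,0.002,0,0,0,0],[0,0,0.002,0,0,0,0],[0,0,0.002,0,0,0,0]]]';python3 -m inch '[[[0,0,0,0,0,0,0],[0,0,0,-0.04,0,0,0],[0,0,0,-0.08,0,0,0],[0,0,0,-0.12,0,0,0],[0,0,0,-0.12,0,0,0]]]';python3 plan.py 642.8 0 150 84.45 f
```

```text
clock: 33.83
ee_pos: [0.5278, -0.1443, 0.0057]
ee_rot: [0.741, 0.672, 0.003, 0.003]
contact_force: [11.9, 3.0, -0.5]
opening: 0.021
clock: 34.25
ee_pos: [0.5251, -0.1439, 0.0046]
ee_rot: [0.741, 0.672, 0.001, 0.0]
contact_force: [0.5, -0.2, 0.2]
opening: 0.0682
clock: 34.67
ee_pos: [0.5292, -0.1452, 0.1064]
ee_rot: [0.74, 0.672, 0.004, 0.005]
contact_force: [2.3, -0.5, 0.0]
opening: 0.0851
clock 34.67 pos [ 529.2 -145.2  145.4] phi -5.5 -> 84.5 open 85.1 F [ 2.3 -0.5  0. ] j [-0.29  0.43  1.87  0.    0.83 -0.19]
shift [0.1944, 0.1238, -0.0044] turn [0.0113, 0.0131, -2.0] mm 184.4
```

```bash
python3 -m inch '[[[0,0,0,-0.01,0,0,-0.16],[0,0.04,0.025,-0.02,0,0,-0.32],[0,0.08,0.05,-0.02,0,0,-0.48],[0,0.12,0.075,-0.02,0,0,-0.64],[0,0.16,0.1,-0.02,0,0,-0.79]]]';python3 -m inch '[[[0,0,0,0,0,0,-0.16],[0,0,0,0,0,0,-0.32],[0,0,0,0,0,0,-0.48],[0,0,0,0,0,0,-0.64],[0,0,0,0,0,0,-0.79]]]';python3 -m inch '[[[0,0,0,0,0,0,-0.16],[0,0,0,0,0,0,-0.32],[0,0,0,0,0,0,-0.42],[0,0,0,0,0,0,-0.42]]]';python3 plan.py 642.8 0 110 84.45 
python3 - <<'E'
from meas import *
c=capture("top"); crop(c,200,100,360,220,5,"pics/h1.png"); buttons(c,z=.046)
E
```

```text
clock: 35.08
ee_pos: [0.6183, -0.0233, 0.1174]
ee_rot: [0.498, 0.867, 0.001, 0.002]
contact_force: [1.0, -0.4, 0.4]
opening: 0.0855
clock: 35.5
ee_pos: [0.6172, -0.0243, 0.1168]
ee_rot: [0.209, 0.978, 0.0, 0.001]
contact_force: [0.1, -0.3, -0.0]
opening: 0.0851
clock: 35.83
ee_pos: [0.6172, -0.0245, 0.1169]
ee_rot: [0.047, 0.999, 0.0, 0.001]
contact_force: [-0.3, -1.0, 0.8]
opening: 0.0854
clock 35.83 pos [617.2 -24.5 155.9] phi 84.6 -> 84.4 open 85.4 F [-0.3 -1.   0.8] j [-0.06  0.5   1.7   0.    0.93 -1.54]
shift [-0.0288, 0.0335, 0.0574] turn [0.0009, 0.0036, 0.0035] mm 58.0
pix [ 16. 413.] ctr mm [ 44.8 600.5] size [73.2 35.7] long axis deg 88.8
pix [102. 157.] ctr mm [624.  406.8] size [62.5 37.7] long axis deg 62.4
pix [237. 144.] ctr mm [651.2  88.9] size [40.4 99. ] long axis deg -6.7
pix [381. 114.] ctr mm [ 720.  -252.1] size [146.7  61.4] long axis deg 83.7
```

View pics/h1.png

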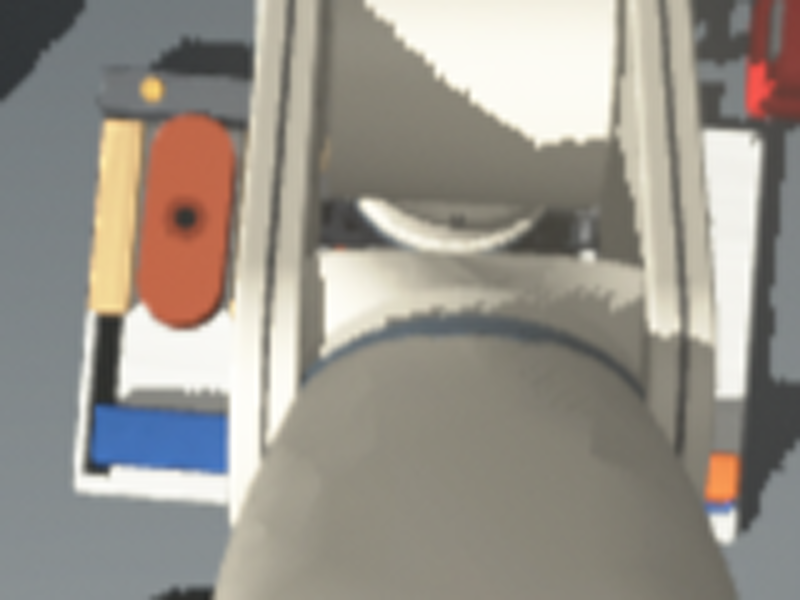

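```bash
python3 -m inch '[[[0,-0.015,0.017,0,0,0,0],[0,-0.028,0.033,0.02,0,0,0],[0,-0.028,0.033,0.06,0,0,0],[0,-0.028,0.033,0.09,0,0,0],[0,-0.028,0.033,0.1,0,0,0]]]';python3 -m inch '[[[0,0,0,0,0,0,0],[0,0,0,0,0,0,0]]]';python3 plan.py 642.8 0 27 84.45
python3 - <<'E'
from meas import *
c=capture("side"); crop(c,250,140,410,260,4,"pics/h2.png")
E
```

```text
clock: 36.3
ee_pos: [0.64, -0.0001, 0.0337]
ee_rot: [0.05, 0.999, 0.0, -0.001]
contact_force: [-0.1, 0.8, -1.4]
opening: 0.0852
clock: 36.47
ee_pos: [0.6428, -0.0004, 0.0377]
ee_rot: [0.049, 0.999, 0.0, 0.002]
contact_force: [-0.2, -0.1, -0.1]
opening: 0.0855
clock 36.47 pos [ 6.428e+02 -4.000e-01  7.670e+01] phi 84.4 -> 84.4 open 85.5 F [-0.2 -0.1 -0.1] j [-0.02  0.64  1.67  0.    0.82 -1.49]
shift [0.0003, 0.0005, 0.0622] turn [0.001, 0.0042, -0.0016] mm 49.7
```

View pics/h2.png

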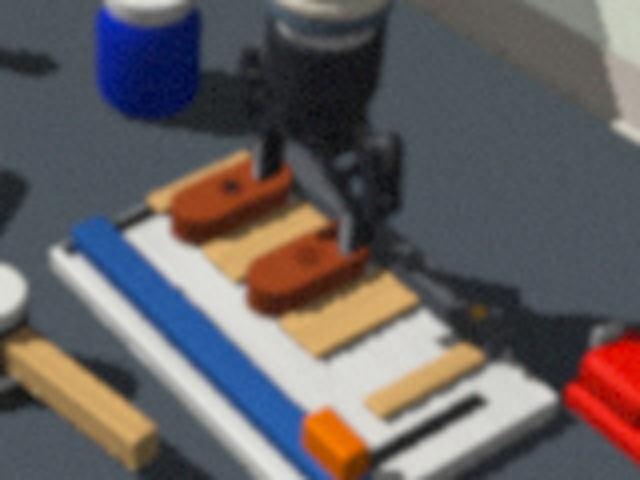

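```bash
python3 -m inch '[[[0,0,0,0.02,0,0,0],[0,0,0,0.04,0,0,0],[0,0,0,0.055,0,0,0],[0,0,0,0.061,0,0,0],[0,0,0,0.061,0,0,0]]]';python3 -m inch '[[[0.5,0,0,0,0,0,0],[1,0,0,0,0,0,0],[1,0,0,0,0,0,0],[1,0,0,0,0,0,0],[1,0,0,0,0,0,0]]]' 50;python3 plan.py 642.8 0 27 84.45;python3 -m inch '[[[1,0,0,-0.01,0,0,0],[1,0,0,-0.05,0,0,0],[1,0,0,-0.1,0,0,0],[1,0,0,-0.15,0,0,0],[1,0,0,-0.19,0,0,0]]]';python3 plan.py 495 -334 150 94.1
python3 - <<'E'
from meas import *
c=capture("side"); crop(c,250,90,410,210,4,"pics/h3.png")
E
```

```text
clock: 36.93
ee_pos: [0.6427, -0.0004, -0.0115]
ee_rot: [0.049, 0.999, 0.0, 0.002]
contact_force: [-0.5, 0.2, 0.1]
opening: 0.0857
clock: 37.35
ee_pos: [0.6436, -0.0004, -0.0102]
ee_rot: [0.048, 0.999, 0.0, 0.002]
contact_force: [-1.8, -1.2, 5.5]
opening: 0.039
clock 37.35 pos [ 6.436e+02 -4.000e-01  2.880e+01] phi 84.4 -> 84.4 open 39.0 F [-1.8 -1.2  5.5] j [-0.02  0.71  1.68  0.    0.74 -1.49]
shift [0.0011, 0.0003, 0.0023] turn [0.0011, 0.0063, -0.0] mm 2.0
clock: 37.77
ee_pos: [0.6429, -0.0004, 0.1439]
ee_rot: [0.048, 0.999, 0.0, 0.003]
contact_force: [1.0, 0.2, -1.0]
opening: 0.0387
clock 37.77 pos [ 6.429e+02 -4.000e-01  1.829e+02] phi 84.5 -> 94.1 open 38.7 F [ 1.   0.2 -1. ] j [-0.02  0.5   1.63  0.    1.01 -1.49]
shift [0.1439, -0.433, 0.04] turn [0.0007, 0.0071, -0.2144] mm 366.4
```

View pics/h3.png

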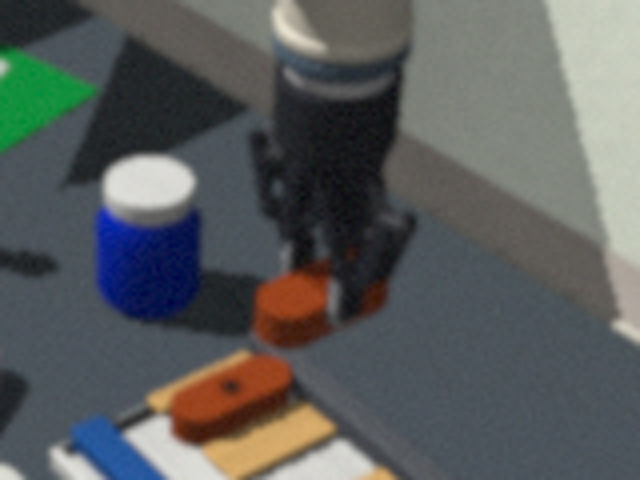

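```bash
python3 plan.py 548 -348.6 150 94.1; python3 -m inch '[[[1,0.01,-0.04,0,0,0,-0.04],[1,0.02,-0.085,0,0,0,-0.08],[1,0.03,-0.135,0,0,0,-0.13],[1,0.045,-0.185,0,0,0,-0.17],[1,0.06,-0.235,0,0,0,-0.214]]]'; python3 plan.py 548 -348.6 150 94.1
```

```text
clock 37.82 pos [ 6.468e+02 -4.000e-01  1.896e+02] phi 84.5 -> 94.1 open 38.9 F [2.5 0.9 3. ] j [-0.02  0.49  1.62  0.    1.01 -1.49]
shift [0.0816, -0.4452, 0.0475] turn [0.0006, 0.0193, -0.2143] mm 364.1
clock: 38.23
ee_pos: [0.5757, -0.184, 0.1407]
ee_rot: [-0.037, 0.999, 0.0, 0.002]
contact_force: [0.0, 0.5, -1.6]
opening: 0.0391
clock 38.23 pos [ 575.7 -184.   179.7] phi 94.2 -> 94.1 open 39.1 F [ 0.   0.5 -1.6] j [-0.33  0.45  1.72  0.    0.97 -1.98]
shift [0.0498, -0.2027, 0.0369] turn [0.0001, 0.0052, 0.0027] mm 169.6
```

```bash
python3 -m inch '[[[1,0.012,-0.045,0,0,0,0],[1,0.024,-0.09,0,0,0,0],[1,0.036,-0.14,0,0,0,0],[1,0.048,-0.185,0.02,0,0,0],[1,0.05,-0.202,0.06,0,0,0]]]';python3 -m inch '[[[1,0,0,0.03,0,0,0],[1,0,0,0.06,0,0,0],[1,0,0,0.07,0,0,0],[1,0,0,0.07,0,0,0],[1,0,0,0.07,0,0,0]]]'; python3 plan.py 548 -348.6 14.8 94.1
python3 - <<'E'
from meas import *
c=capture("side"); crop(c,300,200,460,320,4,"pics/h4.png")
E
```

```text
clock: 38.65
ee_pos: [0.55, -0.3534, 0.0962]
ee_rot: [-0.034, 0.999, -0.003, 0.006]
contact_force: [2.0, -0.2, -1.1]
opening: 0.0391
clock: 39.07
ee_pos: [0.5488, -0.3465, 0.0367]
ee_rot: [-0.036, 0.999, 0.0, 0.002]
contact_force: [-0.6, 0.1, -1.6]
opening: 0.0386
clock 39.07 pos [ 548.8 -346.5   75.7] phi 94.1 -> 94.1 open 38.6 F [-0.6  0.1 -1.6] j [-0.58  0.65  1.66  0.    0.83 -2.23]
shift [0.0015, -0.0025, 0.0761] turn [0.0003, 0.0048, 0.0001] mm 60.9
```

View pics/h4.png

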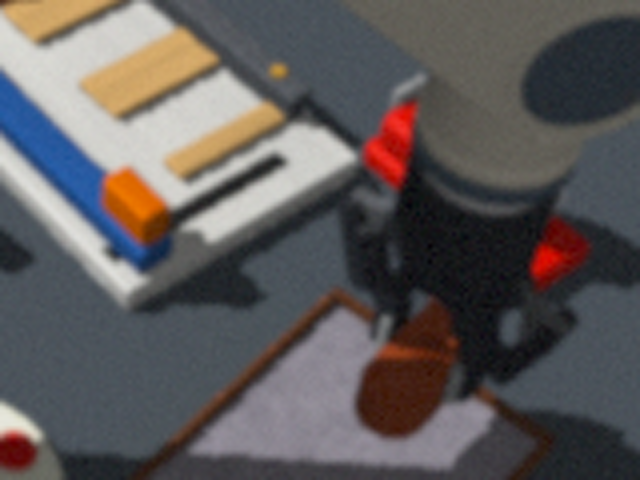

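```bash
python3 -m inch '[[[1,0.005,-0.002,0.02,0,0,0],[1,0.005,-0.002,0.04,0,0,0],[1,0.005,-0.002,0.055,0,0,0],[1,0.005,-0.002,0.066,0,0,0],[1,0.005,-0.002,0.072,0,0,0]]]';python3 -m inch '[[[1,0,0,0.001,0,0,0],[1,0,0,0.002,0,0,0],[1,0,0,0.002,0,0,0]]]'; python3 plan.py 545 -348.6 14.8 94.1
```

```text
clock: 39.53
ee_pos: [0.5452, -0.3484, -0.0215]
ee_rot: [-0.036, 0.999, 0.0, 0.002]
contact_force: [-0.2, -0.3, -0.8]
opening: 0.0389
clock: 39.78
ee_pos: [0.5454, -0.3488, -0.0224]
ee_rot: [-0.036, 0.999, -0.0, 0.002]
contact_force: [0.3, -0.2, -0.5]
opening: 0.0386
clock 39.78 pos [ 545.4 -348.8   16.6] phi 94.1 -> 94.1 open 38.6 F [ 0.3 -0.2 -0.5] j [-0.59  0.74  1.67  0.    0.73 -2.23]
shift [0.0005, 0.0002, 0.0023] turn [-0.0005, 0.0058, -0.0003] mm 1.9
```

```bash
python3 -m inch '[[[1,0,0,0.0015,0,0,0],[1,0,0,0.002,0,0,0],[1,0,0,0.002,0,0,0]]]';python3 -m inch '[[[0.6,0,0,0,0,0,0],[0.2,0,0,0,0,0,0],[0,0,0,0,0,0,0],[0,0,0,0,0,0,0],[0,0,0,0,0,0,0]]]';python3 -m inch '[[[0,0,0,-0.03,0,0,0],[0,0,0,-0.08,0,0,0],[0,0,0,-0.13,0,0,0],[0,0,0,-0.18,0,0,0],[0,0,0,-0.21,0,0,0]]]'; python3 plan.py 651.6 89 180 84.45
python3 - <<'E'
from meas import *
c=capture("side"); crop(c,300,200,460,320,4,"pics/h5.png")
E
```

```text
clock: 40.03
ee_pos: [0.5453, -0.3487, -0.0241]
ee_rot: [-0.036, 0.999, -0.0, 0.002]
contact_force: [0.0, -0.9, 0.5]
opening: 0.0391
clock: 40.45
ee_pos: [0.545, -0.3485, -0.0245]
ee_rot: [-0.036, 0.999, 0.0, 0.002]
contact_force: [0.5, 0.5, 0.3]
opening: 0.0843
clock: 40.87
ee_pos: [0.5458, -0.3496, 0.148]
ee_rot: [-0.036, 0.999, -0.001, 0.004]
contact_force: [1.1, -0.9, 0.8]
opening: 0.0857
clock 40.87 pos [ 545.8 -349.6  187. ] phi 94.1 -> 84.4 open 85.7 F [ 1.1 -0.9  0.8] j [-0.59  0.5   1.61  0.    1.02 -2.23]
shift [-0.1709, 0.5374, 0.0086] turn [-0.0028, 0.0102, 0.2141] mm 451.2
```

View pics/h5.png

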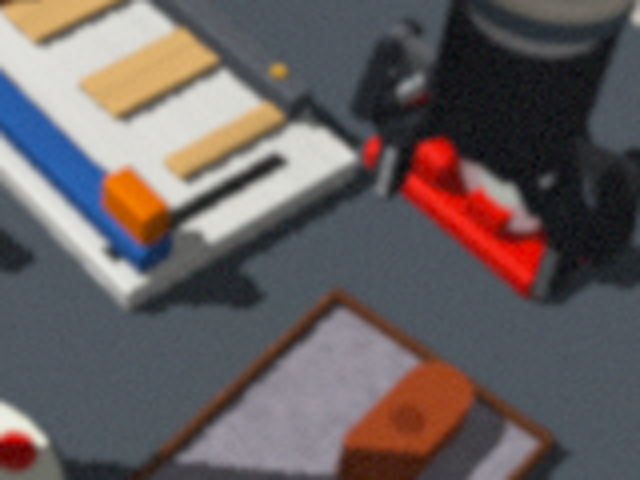

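```bash
python3 -m inch '[[[0,-0.015,0.045,0,0,0,0.05],[0,-0.03,0.095,0,0,0,0.1],[0,-0.045,0.145,0,0,0,0.15],[0,-0.06,0.195,0,0,0,0.2],[0,-0.078,0.244,0,0,0,0.214]]]';python3 plan.py 651.6 89 180 84.45
```

```text
clock: 41.33
ee_pos: [0.5921, -0.148, 0.1436]
ee_rot: [0.05, 0.999, 0.0, 0.002]
contact_force: [1.2, 0.1, -0.3]
opening: 0.0853
clock 41.33 pos [ 592.1 -148.   182.6] phi 84.3 -> 84.4 open 85.3 F [ 1.2  0.1 -0.3] j [-0.27  0.46  1.7   0.    0.98 -1.74]
shift [-0.0446, 0.3022, 0.0036] turn [0.0012, 0.0042, -0.0034] mm 244.4
```

```bash
python3 -m inch '[[[0,-0.008,0.05,0,0,0,0],[0,-0.016,0.1,0,0,0,0],[0,-0.024,0.15,0,0,0,0],[0,-0.032,0.2,0,0,0,0],[0,-0.04,0.25,0,0,0,0]]]';python3 -m inch '[[[0,-0.004,0.04,0,0,0,0],[0,-0.005,0.05,0.03,0,0,0],[0,-0.005,0.05,0.07,0,0,0],[0,-0.005,0.05,0.11,0,0,0],[0,-0.005,0.05,0.13,0,0,0]]]';python3 -m inch '[[[0,0,0,0,0,0,0],[0,0,0,0,0,0,0]]]';python3 plan.py 651.6 89 28.3 84.45
python3 - <<'E'
from meas import *
c=capture("side"); crop(c,230,120,390,240,4,"pics/h6.png")
E
```

```text
clock: 41.75
ee_pos: [0.6437, 0.0482, 0.1438]
ee_rot: [0.048, 0.999, 0.0, 0.002]
contact_force: [0.7, -1.0, 0.5]
opening: 0.0853
clock: 42.17
ee_pos: [0.6494, 0.086, 0.0361]
ee_rot: [0.048, 0.999, -0.0, -0.0]
contact_force: [-1.6, 0.2, -0.5]
opening: 0.0853
clock: 42.33
ee_pos: [0.6512, 0.0856, 0.0391]
ee_rot: [0.048, 0.999, 0.0, 0.001]
contact_force: [-0.3, -0.2, 0.7]
opening: 0.0854
clock 42.33 pos [651.2  85.6  78.1] phi 84.5 -> 84.4 open 85.4 F [-0.3 -0.2  0.7] j [ 0.11  0.66  1.64 -0.    0.84 -1.36]
shift [-0.0, 0.0043, 0.0622] turn [0.0004, 0.0019, 0.0001] mm 49.9
```

View pics/h6.png

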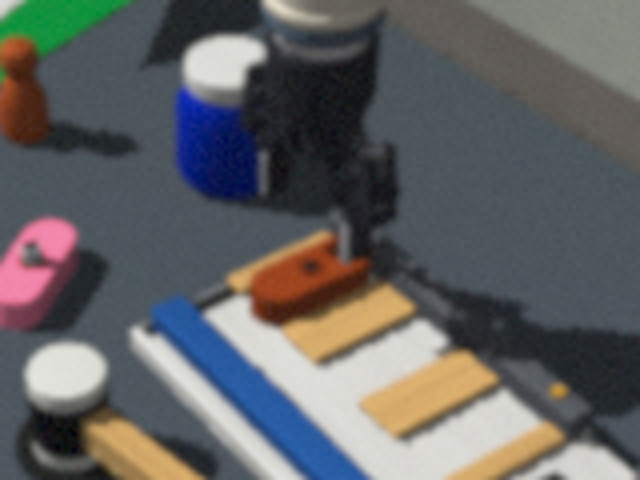

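```bash
python3 -m inch '[[[0,0,0.004,0.02,0,0,0],[0,0,0.004,0.04,0,0,0],[0,0,0.004,0.055,0,0,0],[0,0,0.004,0.062,0,0,0],[0,0,0.004,0.062,0,0,0]]]';python3 -m inch '[[[0.5,0,0,0,0,0,0],[1,0,0,0,0,0,0],[1,0,0,0,0,0,0],[1,0,0,0,0,0,0],[1,0,0,0,0,0,0]]]' 50;python3 plan.py 651.6 89 27 84.45;python3 -m inch '[[[1,0,0,-0.01,0,0,0],[1,0,0,-0.05,0,0,0],[1,0,0,-0.1,0,0,0],[1,0,0,-0.15,0,0,0],[1,0,0,-0.19,0,0,0]]]';python3 plan.py 444 -320 180 94.1
python3 - <<'E'
from meas import *
c=capture("side"); crop(c,230,70,390,190,4,"pics/h7.png")
E
```

```text
clock: 42.8
ee_pos: [0.6521, 0.0887, -0.0099]
ee_rot: [0.048, 0.999, 0.0, 0.001]
contact_force: [0.2, 0.7, 0.8]
opening: 0.0857
clock: 43.22
ee_pos: [0.6531, 0.0889, -0.0085]
ee_rot: [0.048, 0.999, 0.0, 0.003]
contact_force: [-1.4, -0.6, 4.4]
opening: 0.0388
clock 43.22 pos [653.1  88.9  30.5] phi 84.4 -> 84.4 open 38.8 F [-1.4 -0.6  4.4] j [ 0.12  0.73  1.64 -0.    0.77 -1.36]
shift [0.0019, -0.0, 0.0044] turn [0.0014, 0.0064, -0.0001] mm 3.8
clock: 43.63
ee_pos: [0.6523, 0.0889, 0.1457]
ee_rot: [0.048, 0.999, 0.0, 0.003]
contact_force: [0.9, 0.1, -0.6]
opening: 0.0389
clock 43.63 pos [652.3  88.9 184.7] phi 84.5 -> 94.1 open 38.9 F [ 0.9  0.1 -0.6] j [ 0.12  0.52  1.59  0.    1.03 -1.36]
shift [0.2098, -0.5339, 0.0041] turn [0.0009, 0.007, -0.2143] mm 458.9
```

View pics/h7.png

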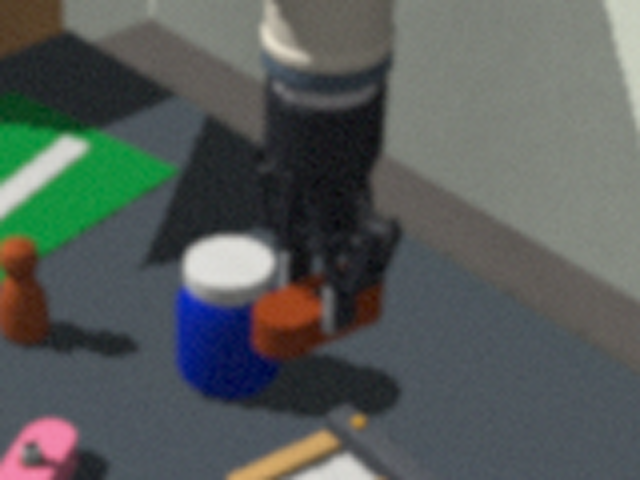

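```bash
python3 -m inch '[[[1,0.018,-0.042,0,0,0,-0.04],[1,0.036,-0.088,0,0,0,-0.08],[1,0.054,-0.134,0,0,0,-0.13],[1,0.072,-0.18,0,0,0,-0.17],[1,0.09,-0.226,0,0,0,-0.214]]]'; python3 plan.py 441.8 -320 180 94.1
```

```text
clock: 44.1
ee_pos: [0.5615, -0.0854, 0.1423]
ee_rot: [-0.037, 0.999, 0.0, 0.002]
contact_force: [1.8, -0.7, -0.9]
opening: 0.0384
clock 44.1 pos [561.5 -85.4 181.3] phi 94.2 -> 94.1 open 38.4 F [ 1.8 -0.7 -0.9] j [-0.17  0.4   1.8   0.    0.94 -1.82]
shift [0.1707, -0.2815, 0.0009] turn [0.0001, 0.0051, 0.0025] mm 263.4
```

```bash
python3 -m inch '[[[1,0.026,-0.043,0,0,0,0],[1,0.052,-0.086,0,0,0,0],[1,0.078,-0.129,0,0,0,0],[1,0.104,-0.172,0,0,0,0],[1,0.13,-0.215,0,0,0,0]]]';python3 -m inch '[[[1,0.026,-0.043,0,0,0,0],[1,0.04,-0.066,0.01,0,0,0],[1,0.04,-0.066,0.05,0,0,0],[1,0.04,-0.066,0.09,0,0,0],[1,0.04,-0.066,0.12,0,0,0]]]';python3 -m inch '[[[1,0,0,0,0,0,0],[1,0,0,0,0,0,0]]]'; python3 plan.py 441.8 -320 16.5 94.1
python3 - <<'E'
from meas import *
c=capture("side"); crop(c,300,220,460,340,4,"pics/h8.png")
E
```

```text
clock: 44.52
ee_pos: [0.47, -0.2646, 0.1419]
ee_rot: [-0.036, 0.999, 0.0, 0.002]
contact_force: [0.9, 0.2, -1.5]
opening: 0.0388
clock: 44.93
ee_pos: [0.4424, -0.3184, 0.0441]
ee_rot: [-0.035, 0.999, 0.0, 0.002]
contact_force: [-0.4, 0.0, -2.7]
opening: 0.0388
clock: 45.1
ee_pos: [0.4426, -0.3175, 0.0448]
ee_rot: [-0.036, 0.999, 0.001, 0.001]
contact_force: [0.7, -0.9, -1.5]
opening: 0.0387
clock 45.1 pos [ 442.6 -317.5   83.8] phi 94.1 -> 94.1 open 38.7 F [ 0.7 -0.9 -1.5] j [-0.65  0.53  1.89  0.    0.72 -2.29]
shift [0.0013, -0.0033, 0.0842] turn [0.0027, 0.0021, -0.0005] mm 67.4
```

View pics/h8.png

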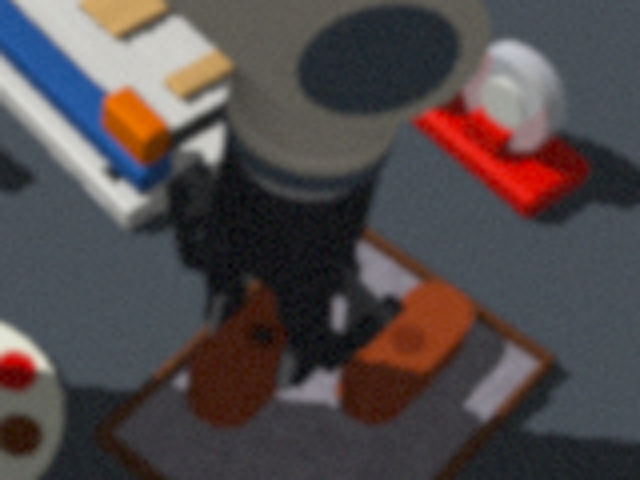

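```bash
python3 -m inch '[[[1,0.001,-0.003,0.025,0,0,0],[1,0.001,-0.003,0.05,0,0,0],[1,0.001,-0.003,0.068,0,0,0],[1,0.001,-0.003,0.078,0,0,0],[1,0.001,-0.003,0.081,0,0,0]]]';python3 -m inch '[[[1,0,0,0.0015,0,0,0],[1,0,0,0.0025,0,0,0],[1,0,0,0.0025,0,0,0]]]'; python3 plan.py 441.8 -320 16.5 94.1
```

```text
clock: 45.57
ee_pos: [0.4437, -0.3207, -0.0188]
ee_rot: [-0.036, 0.999, -0.0, 0.002]
contact_force: [-1.1, 0.4, -0.9]
opening: 0.039
clock: 45.82
ee_pos: [0.4438, -0.321, -0.0203]
ee_rot: [-0.036, 0.999, -0.0, 0.003]
contact_force: [0.4, 1.5, -0.9]
opening: 0.0389
clock 45.82 pos [ 443.8 -321.    18.7] phi 94.1 -> 94.1 open 38.9 F [ 0.4  1.5 -0.9] j [-0.65  0.64  1.9   0.    0.59 -2.3 ]
shift [0.0025, 0.0014, 0.0028] turn [-0.0013, 0.0066, -0.0002] mm 3.2
```

```bash
python3 -m inch '[[[1,0,0,0.0015,0,0,0],[1,0,0,0.0028,0,0,0],[1,0,0,0.0028,0,0,0]]]';python3 -m inch '[[[0.6,0,0,0,0,0,0],[0.2,0,0,0,0,0,0],[0,0,0,0,0,0,0],[0,0,0,0,0,0,0],[0,0,0,0,0,0,0]]]';python3 -m inch '[[[0,0,0,-0.03,0,0,0],[0,0,0,-0.08,0,0,0],[0,0,0,-0.13,0,0,0],[0,0,0,-0.18,0,0,0],[0,0,0,-0.23,0,0,0]]]'; python3 -m inch '[[[0,-0.05,0.05,-0.02,0,0,0],[0,-0.08,0.1,-0.02,0,0,0],[0,-0.08,0.15,-0.02,0,0,0],[0,-0.08,0.2,-0.02,0,0,0],[0,-0.08,0.25,-0.02,0,0,0]]]'; python3 -m inch '[[[0,0,0.05,0,0,0,0],[0,0,0.1,0,0,0,0],[0,0,0.15,0,0,0,0],[0,0,0.2,0,0,0,0],[0,0,0.25,0,0,0,0]]]'
python3 - <<'E'
from meas import *
c=capture("side"); cv2.imwrite("pics/i1.png",c["img"][:,:,::-1])
c=capture("top"); cv2.imwrite("pics/i2.png",c["img"][:,:,::-1]); buttons(c,z=.032)
E
```

```text
clock: 46.07
ee_pos: [0.4436, -0.3209, -0.0225]
ee_rot: [-0.036, 0.999, -0.0, 0.002]
contact_force: [-1.3, 1.2, 8.0]
opening: 0.0386
clock: 46.48
ee_pos: [0.4431, -0.3205, -0.0235]
ee_rot: [-0.036, 0.999, 0.0, 0.002]
contact_force: [-0.4, -0.3, -0.2]
opening: 0.0839
clock: 46.9
ee_pos: [0.4419, -0.3203, 0.1621]
ee_rot: [-0.036, 0.999, 0.0, 0.002]
contact_force: [0.9, -1.4, -0.0]
opening: 0.0854
clock: 47.32
ee_pos: [0.493, -0.1283, 0.1769]
ee_rot: [-0.035, 0.999, 0.0, 0.002]
contact_force: [0.1, 0.7, 0.2]
opening: 0.0851
clock: 47.73
ee_pos: [0.4778, 0.0713, 0.1768]
ee_rot: [-0.036, 0.999, 0.0, 0.002]
contact_force: [0.6, -0.5, 0.9]
opening: 0.0856
pix [ 16. 413.] ctr mm [ 40. 608.] size [74.1 36.1] long axis deg 88.8
pix [416. 207.] ctr mm [ 496.7 -332.5] size [ 59.4 201.3] long axis deg -14.6
pix [102. 157.] ctr mm [626.5 411.8] size [63.3 38.2] long axis deg 62.4
pix [381. 114.] ctr mm [ 724.7 -254.9] size [148.1  62.6] long axis deg 83.7
```

View pics/i1.png

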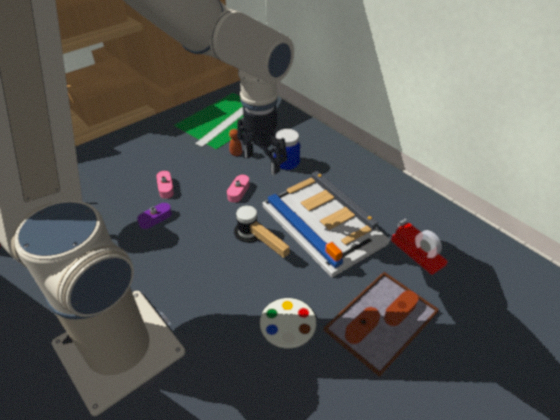

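View pics/i2.png

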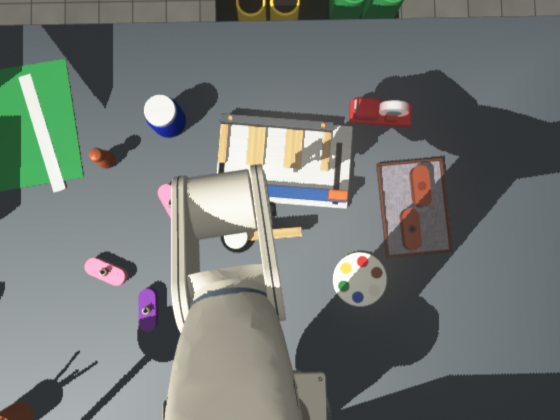

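```bash
python3 -m inch '[[[0,0,0.05,0,0,0,0],[0,0,0.1,0,0,0,0],[0,0,0.15,0,0,0,0],[0,0,0.2,0,0,0,0],[0,0,0.25,0,0,0,0]]]';python3 -m inch '[[[0,0,0.05,0,0,0,0],[0,0,0.1,0,0,0,0],[0,0,0.1,0,0,0,0]]]'
python3 - <<'E'
from meas import *
c=capture("top"); W=cloud(c); z=W[...,2]
crop(c,200,140,460,260,3,"pics/i3.png")
f=[(W[v,u]*1000).round(1).tolist() for u,v in((422,172),(422,198),(411,215),(411,242))];print("button tops",f)
hsv=cv2.cvtColor(c["img"],cv2.COLOR_RGB2HSV)
m=np.zeros(z.shape,bool);m[215:256,215:250]=1
P=W[m&(z>.07)&(z<.09)]; print("head",np.nanmean(P,0).round(4),(P.min(0)*1000).round(),(P.max(0)*1000).round())
print(read_state()["contact_force"],read_state()["clock"])
E
```

```text
clock: 48.25
ee_pos: [0.4639, 0.2702, 0.1767]
ee_rot: [-0.035, 0.999, 0.0, 0.002]
contact_force: [2.0, -1.0, -0.1]
opening: 0.0854
clock: 48.5
ee_pos: [0.4587, 0.3547, 0.177]
ee_rot: [-0.037, 0.999, 0.002, 0.003]
contact_force: [-0.8, -0.0, 0.2]
opening: 0.0849
button tops [[577.5, -351.1, 30.1], [514.9, -347.6, 33.9], [475.1, -320.9, 31.1], [411.1, -319.6, 27.7]]
head [0.4335 0.0932 0.077 ] [408.  67.  70.] [458. 120.  83.]
[ 0.17952538 -0.27920411 -0.0191679 ] 48.55
```

View pics/i3.png

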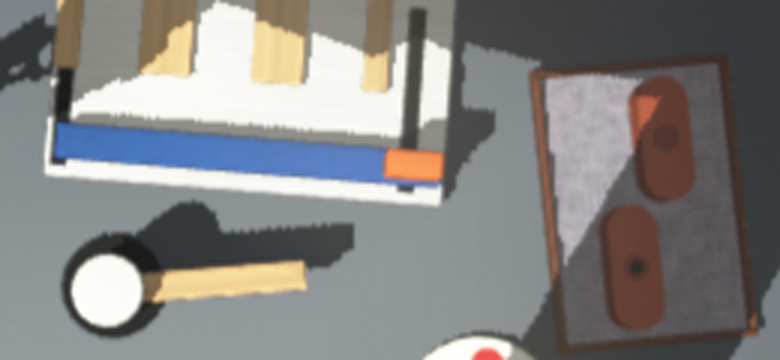

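```bash
python3 - <<'E'
from meas import *
Ws=[cloud(capture("top")) for _ in range(6)]; W=np.nanmean(Ws,0)
for n,(u0,u1,v0,v1) in dict(b1=(416,429,170,202),b2=(405,418,212,246)).items():
    P=W[v0:v1,u0:u1].reshape(-1,3); P=P[np.abs(P[:,2]-.032)<.006]
    A=np.c_[P[:,:2]-P[:,:2].mean(0),np.ones(len(P))]; s=np.linalg.lstsq(A,P[:,2],rcond=None)[0]; print(n,s.round(4),len(P))
print(read_state()["qd"].round(4)); hand_in()
E
```

```text
b1 [-0.0013  0.0052  0.0315] 416
b2 [ 0.0009 -0.0032  0.0317] 442
[ 0.004   0.0003 -0.0046  0.0028 -0.0004  0.0025]
the job is handed in; nothing more can be done
```

I handed the job in at about 49 s on the clock; no verdict is reported, so what follows rests on my own camera and force checks.

**What I did:**
- Only two cherry turn buttons were in the scene.
- I laid them in the left and mid nests, gripping only the wood, and slid the jaw until it stopped firmly on them.
- I drove both sleeves down with the mallet while the jaw was closed.
- I then stood the mallet back on its pad, pulled the jaw to its end stop, and laid both buttons in the tray.

**Last checks:**
- **Sleeves:** averaged depth over both sleeves read level with the wood to about 1 mm. That was measured while the buttons were still in the closed jig.
- **Buttons in the tray:** both lie flat, with a fitted tilt under 0.01 rad. Their top faces are at about 31.6 mm, against 32 mm expected.
- **Mallet:** upright, with its head about 2 mm from the pad's centre.
- **Jaw:** fully back.
- **Bystanders:** the tape dispenser, marble jar, peg doll and palette looked unmoved in the last pictures.
- **Arm:** well clear of everything and nearly still.

**One disagreement:** the reported tool height read about 39 mm lower than the finger tips seen by both cameras. I corrected for this throughout, and the contact heights at the nests, sleeves and pad agreed with the correction.

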